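# Clear the medicine shelf and shut its drawer

## Task

The weekly pill filling is done, so tidy up: put every crumpled leaflet and empty carton, from the top of the white shelf and from its open drawer, into the waste bin. Lay the pill case and the steel pillbox from the cork mat in the drawer, flat, lids up and side by side, and with both inside push the drawer fully home until its catch has snapped in. Leave the ramekin, the amber vial and the green cup standing where they are.

Things in the scene. Friction and masses are not known exactly. Their poses are not given: they have to be found in the camera images.
- shelf: White resin drawer unit, 220 deep (x) x 400 wide (y) x 100 high, fixed. Origin: centre of its underside, on the table; +x points to its back, z up. The top is a flat tray at height 100 with a rim 8 high and 5 thick all round. The drawer comes out of its front (-x face, at x = -110).
- drawer (a joint): How far the drawer is open, m: 0 = fully home against its stop, starts at 0.118 to 0.134, slides along the shelf's -x as it grows. It slides with about 1.5 N (more if pushed faster) until 14 mm before home; there a sprung catch resists with about 6 N more, and from 6 mm before home it draws the drawer in by itself and holds it shut. If left between 14 and 6 mm it is pushed back out.
- drawer_pull (a point): Middle of the outer face of the finger lip along the top of the drawer front; the lip is 120 wide, 12 high, stands 16 out from the drawer front (which is 8 thick, 370 wide, its top 86 above the table), and this point is 78 above the table. Axes as the shelf's: push along +x.
- drawer_bay (a point): Point on the drawer's inner floor, 14 above the table, midway across its width and 55 behind the inner face of the drawer front; axes as the shelf's. The inside is 358 wide, 201 from front to back; the side walls rise 48 above the floor, the cabinet's opening 74. When open, only the first 118 to 134 behind the front (= the joint value) is uncovered.
- bin: Grey waste bin, open on top, 180 x 180 x 150 high, walls 4 thick, 0.9 kg, stands loose on the table to the left or right of the drawer; origin: centre of its underside.
- mat: Cork mat, 240 (x) x 150 (y) x 4 thick, fixed on the table, on the other side; origin: centre of its underside.
- pill_case: Pocket pill case, plastic, clear snap lid, 84 (x) x 52 (y) x 24 high, about 90 g; origin: centre of its underside, z up through the lid. Starts on the mat.
- pillbox: Stainless pillbox with hinged flap on top, 80 (x) x 46 (y) x 20 high, about 120 g; origin: centre of its underside, z up through the flap. Starts on the mat.
- ball_a: crumpled paper leaflet, a rough ball about 62 across and 55 high that does not roll far; origin at its centre. May be absent. Rubbish, starts on the shelf top.
- ball_b: crumpled paper leaflet, a rough ball about 62 across and 55 high that does not roll far; origin at its centre. May be absent. Rubbish, starts on the shelf top.
- ball_c: crumpled paper leaflet, a rough ball about 62 across and 55 high that does not roll far; origin at its centre. May be absent. Rubbish, starts on the shelf top.
- carton_a: Empty torn cardboard carton, 82 (x) x 44 (y) x 28 (z), lying flat; origin at its centre. May be absent. Rubbish, starts on the shelf top.
- carton_b: Empty torn cardboard carton, 76 (x) x 50 (y) x 30 (z), lying flat; origin at its centre. May be absent. Rubbish, starts on the shelf top.
- carton_tall: Empty torn cardboard carton, 50 (x) x 30 (y) x 110 (z), standing on end in the open drawer, too tall to pass under the shelf top; origin at its centre. Rubbish.
- ramekin: White ceramic ramekin, 80 across, 45 high, on a back corner of the shelf top; origin: centre of its underside. Not to be moved.
- vial: Amber vial with cap, 36 across, 72 high, on the other back corner of the shelf top; origin: centre of its underside. Not to be moved.
- cup: Green plastic cup, 72 across the rim, 95 high, on the table just beyond the mat; origin: centre of its underside. Not to be moved.
Mind the look-alikes: they are no part of the job. What is shaped like the carton_a but pink or turquoise is not meant.

How it is judged:
On the way, in this order (a step that is already met when the one before it is completed fails the run):
1. the pill case and the pillbox lie in the drawer (x of pill_case in the frame of drawer_bay between -0.055 and 0.145 m and y of pill_case in the frame of drawer_bay between -0.18 and 0.18 m and z of pill_case in the frame of drawer_bay between -0.005 and 0.015 m and angle between each of pill_case, pillbox's own z axis and vertical below 0.3 rad and x of pillbox in the frame of drawer_bay between -0.055 and 0.145 m and y of pillbox in the frame of drawer_bay between -0.18 and 0.18 m and z of pillbox in the frame of drawer_bay between -0.005 and 0.015 m), for 0.2 s.
2. the drawer is fully home with both inside (all of step 1 and value of joint drawer below 0.004 m), for 0.2 s.
At the end, for the whole second after the job is handed in: Every leaflet and carton that is present has its centre inside the upright bin, below the rim; the pill case and the pillbox lie on the drawer's floor side by side, lids up (within 0.3 rad); the drawer is within 4 mm of its stop; all at rest (all of step 2 and x of ball_a in the frame of bin between -0.09 and 0.09 m and y of ball_a in the frame of bin between -0.09 and 0.09 m and z of ball_a in the frame of bin between -0.005 and 0.15 m and x of ball_b in the frame of bin between -0.09 and 0.09 m and y of ball_b in the frame of bin between -0.09 and 0.09 m and z of ball_b in the frame of bin between -0.005 and 0.15 m and x of ball_c in the frame of bin between -0.09 and 0.09 m and y of ball_c in the frame of bin between -0.09 and 0.09 m and z of ball_c in the frame of bin between -0.005 and 0.15 m and x of carton_a in the frame of bin between -0.09 and 0.09 m and y of carton_a in the frame of bin between -0.09 and 0.09 m and z of carton_a in the frame of bin between -0.005 and 0.15 m and x of carton_b in the frame of bin between -0.09 and 0.09 m and y of carton_b in the frame of bin between -0.09 and 0.09 m and z of carton_b in the frame of bin between -0.005 and 0.15 m and x of carton_tall in the frame of bin between -0.09 and 0.09 m and y of carton_tall in the frame of bin between -0.09 and 0.09 m and z of carton_tall in the frame of bin between -0.005 and 0.15 m and linear speed of each of ball_a, ball_b, ball_c, carton_a, carton_b, carton_tall, pill_case, pillbox below 0.03 m/s and angle between bin's own z axis and vertical below 0.2 rad); the robot touches nothing.
It fails at once if the ramekin is knocked over or shifted more than 40 mm (angle between ramekin's own z axis and vertical above 0.6 rad or distance of ramekin from where it was at the start of the episode above 0.04 m).
It fails at once if the vial is knocked over or shifted more than 40 mm (angle between vial's own z axis and vertical above 0.6 rad or distance of vial from where it was at the start of the episode above 0.04 m).
It fails at once if the cup is knocked over or shifted more than 40 mm (angle between cup's own z axis and vertical above 0.6 rad or distance of cup from where it was at the start of the episode above 0.04 m).
Of ball_a, ball_b, ball_c, carton_a, carton_b only 3 to 5 are there at a start; the rules pass over those that are not, and their reading is None.
At some moment in a run one of ball_a, ball_b, ball_c, carton_a, carton_b may be knocked a few centimetres aside while the robot is not near it.
Once in a run the grip may slacken for a moment while it holds something.
It also fails if it takes over 210 s, if anything falls off the work surface, if the arm or the gripper's body presses on something with over 40 N, if the wrist force passes 120 N, or if a joint passes its speed limit or range.

## Robot

A 6-joint arm with a two-finger parallel gripper is mounted at the origin on the work surface. World frame = base frame: x ahead of the robot, y to its left, z up, the work surface at z = 0. Lengths are in m, angles in rad, forces in N, time in s.
With the tool pointing down it reaches from about 0.35 to 0.775 m from the base axis. Payload 7.3 kg.
Tool frame: the origin (TCP) lies at the very end of the fingers, on their centre line; the grasp point (between the pads) lies 19 mm behind it; z points along the fingers, y is the direction in which the jaws open and shut (so a half turn about z gives the same grasp; the last joint's range is limited). The gripper opens to 92 mm and grips with 3 to 60 N. Pads are 19 mm wide; open, the fingers measure 130 mm over their backs; the gripper's body (75 mm by 190 mm) begins 47 mm behind the grasp point.
Start: joints at [-1.28, 0.342, 1.524, -0, 1.275, -0.146], TCP at [0.222, -0.476, 0.227] pointing down, gripper open.
Joint ranges: [-2.53, 2.53], [-0.77, 2.02], [0.04, 2.7], [-1, 4.14], [0.28, 2.66], [-3.11, 3.11]. Speed limits (rad/s): [2.57, 2.57, 3.14, 3.14, 3.14, 3.14].

## Interface

Orientations are given as [roll, pitch, yaw] about the fixed x, y, z axes, in that order (R = Rz(yaw) Ry(pitch) Rx(roll)).
In Python, from cell import monitor, eyes, order gives the robot as it stands. The module is installed in compiled form; this text tells all that it offers.
- The arm moves only by the tool carry_out, never from a script. Its argument "targets" is a list of rows, each a list of 2 entries, a list of its own where there are three numbers: the shift along the tool's x, y, z in m, then the turn about the tool's z in rad. In form: [[[dx, dy, dz], twist], ...]. A call has 1 to 10 rows; each row shifts and turns the pose as measured when the row begins, along the tool's axes as they then stand; what a row does not reach is not made up. A row lasts 1/8 s, in which the tool goes at most 62.5 mm and 10.7 degrees, less where a joint would pass 70% of its speed; a pose out of reach is approached as far as the arm can. A call is refused whole if a number of a shift passes 0.0625 or a number of a turn 0.188, either way. A call with a gripper value outside its range is refused whole. "fingers" is the closure, from 0 (fully open) to 1 (shut), set as the call begins (left out, the last holds). The fingers move at their own pace and stop on an object; "grip_force" is the grip in N (left out, the last holds). Time passes only in rows, so rows that do not move let the fingers close. It gives the time, the measured TCP pose, the force and the opening at its end, in the units of the state.
- monitor.observe(): the state, without advancing time (a new reading comes with each control period).
- eyes.read_camera(name): name is "scene" or "top" or "wrist"; returns the picture (420x560x3 uint8, red, green, blue); there is no depth.
- eyes.camera_info(name): a dict with "K" (3x3 intrinsics, pixels), "rvec" (rotation vector, rad) and "tvec" (3), from world to camera coordinates, as OpenCV has them. Camera axes: x right, y down, z forward; pixel columns grow to the right and rows downward; lengths in m; the calibration is good to about 2 mm. A picture is of the moment at which its call begins: read the wrist's pose just before it. camera_info takes no time and is no camera call; for the wrist camera it gives the pose at the moment of the call.
- order.hand_in(): hands the job in, once; it reports no verdict.
The state is a dict: "time": time; "qpos": joint angles; "qvel": joint speeds; "joint_efforts": joint torques, N m; "tool_pos": TCP position; "tool_rot": TCP orientation; "contact_force": force on the tool from outside, world axes, zero at the start; "torque": the same for the moment, N m; "opening": finger opening in m.
Only numpy, scipy, OpenCV 4.12 (cv2) and the standard library are available. Lean on these libraries where they do the work, as an engineer would, in place of code of your own. Each camera call takes 0.05 s, during which the arm holds its last target.

## Working session

There is one attempt and no reset: what is moved stays moved. The work goes in short steps, Python scripts to look and compute and a tool call to move; the robot and the scene stay as the last step left them, time stands still between calls to the robot, and variables do not carry over. Pictures are saved under pics/ and viewed, and the job is handed in when it is done.

Besides the shell and the picture viewer there is one more tool, called after "Emit:" as name([rows], argument=value, ...), one row to a line, values as JSON. carry_out: Moves the arm, as the interface text tells. Its arguments: {"type":"object","properties":{"targets":{"type":"array","items":{"type":"array"}},"fingers":{"type":"number"},"grip_force":{"type":"number"}},"required":["targets"]}

```bash
mkdir -p pics; ls; python3 - <<'E'
from cell import monitor, eyes, order
import cv2
print(monitor.observe())
for n in ["scene","top","wrist"]:
    im=eyes.read_camera(n); cv2.imwrite(f"pics/{n}0.png",im[:,:,::-1]); 
    i=eyes.camera_info(n); print(n,i)
E
```

```text
pics
{'time': 0.0, 'qpos': array([-1.28001264e+00,  3.42707596e-01,  1.52498627e+00, -2.75145231e-05,
        1.27540428e+00, -1.45955954e-01]), 'qvel': array([-0.00065314,  0.00137808, -0.00055414,  0.00029368,  0.00045867,
        0.00107141]), 'joint_efforts': array([-2.63285358e-03, -4.31254399e+01, -2.44224483e+01,  7.13691255e-02,
        5.58120373e-02, -1.47902188e-04]), 'tool_pos': array([ 0.22198702, -0.47532191,  0.22606355]), 'tool_rot': array([-3.14009934e+00, -1.92925083e-04,  4.36747531e-01]), 'contact_force': array([-1.40015939,  0.09610552, -0.46003155]), 'torque': array([ 0.00652659, -0.02772518,  0.01735783]), 'opening': 0.091679202024337}
scene {'K': array([[434.65810243,   0.        , 280.89374149],
       [  0.        , 434.65810243, 209.07099144],
       [  0.        ,   0.        ,   1.        ]]), 'rvec': array([ 2.27942364,  1.3716073 , -0.37642552]), 'tvec': array([-0.26533985, -0.38525394,  1.51810537])}
top {'K': array([[386.08670243,   0.        , 279.68621277],
       [  0.        , 386.08670243, 215.10018114],
       [  0.        ,   0.        ,   1.        ]]), 'rvec': array([ 2.08383837, -2.13980086,  0.2322395 ]), 'tvec': array([0.02988182, 0.58716408, 0.89790702])}
wrist {'K': array([[377.84642506,   0.        , 278.65726331],
       [  0.        , 377.84642506, 215.77291148],
       [  0.        ,   0.        ,   1.        ]]), 'rvec': array([-2.45748328,  1.56291231,  0.20908795]), 'tvec': array([-0.52449522, -0.03189971,  0.38869181])}
```

View pics/scene0.png

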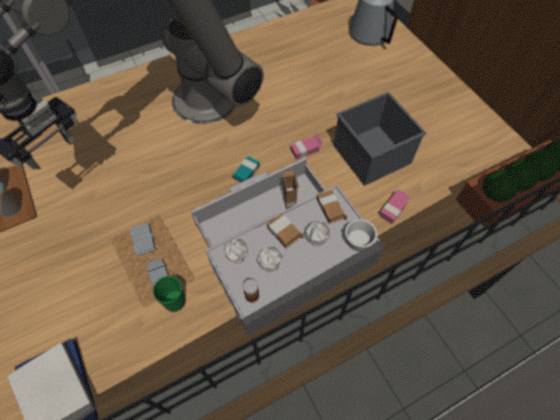

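View pics/top0.png

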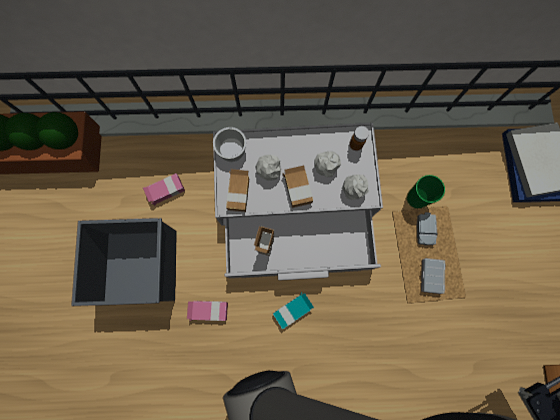

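View pics/wrist0.png

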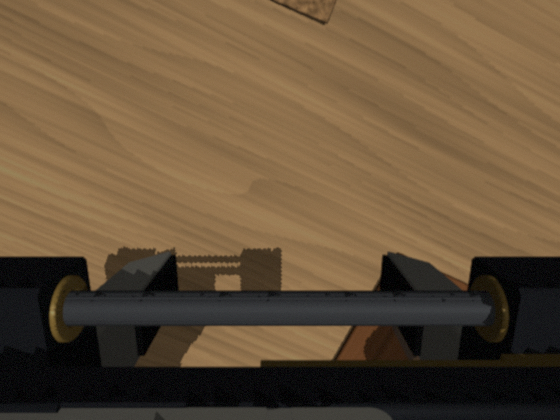

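The top view shows the three balls at about (268,167), (327,163) and (356,186). The brown cartons are at (237,190) and (298,186), and the tall carton is in the drawer at (264,240). The pillbox and pill case are on the mat at (427,230) and (433,276), and the bin is at (125,262). Pink and turquoise look-alikes lie on the table at (163,188), (208,311) and (293,312).

```bash
cat > h.py <<'E'
import numpy as np, cv2
from cell import monitor, eyes, order
def cam(n):
    i=eyes.camera_info(n); R=cv2.Rodrigues(i["rvec"])[0]; return i["K"],R,i["tvec"]
def ray(c,uv):
    K,R,t=c; d=R.T@np.linalg.solve(K,[uv[0],uv[1],1.]); return -R.T@t,d/np.linalg.norm(d)
def onz(c,uv,z):
    o,d=ray(c,uv); return o+d*(z-o[2])/d[2]
def tri(c1,u1,c2,u2):
    o1,d1=ray(c1,u1);o2,d2=ray(c2,u2)
    A=np.stack([d1,-d2],1); s=np.linalg.lstsq(A,o2-o1,rcond=None)[0]
    a=o1+s[0]*d1;b=o2+s[1]*d2; return (a+b)/2,np.linalg.norm(a-b)
def proj(c,p):
    K,R,t=c; q=K@(R@np.asarray(p,float)+t); return q[:2]/q[2]
E
python3 - <<'E'
from h import *
im=cv2.imread("pics/top0.png"); 
cv2.imwrite("pics/t_a.png",cv2.resize(im[115:285,205:395],None,fx=4,fy=3.5,interpolation=cv2.INTER_CUBIC) if 0 else cv2.resize(im[115:285,205:395],None,fx=3.5,fy=3.5,interpolation=cv2.INTER_CUBIC))
cv2.imwrite("pics/t_b.png",cv2.resize(im[165:310,390:480],None,fx=4,fy=4,interpolation=cv2.INTER_CUBIC))
cv2.imwrite("pics/t_c.png",cv2.resize(im[205:335,60:240],None,fx=4,fy=4,interpolation=cv2.INTER_CUBIC))
im=cv2.imread("pics/scene0.png"); 
cv2.imwrite("pics/s_a.png",cv2.resize(im[130:340,100:390],None,fx=2.7,fy=2.7,interpolation=cv2.INTER_CUBIC))
c=cam("top"); print("campos",ray(c,(0,0))[0], ray(cam("scene"),(0,0))[0])
for n,uv,z in [("bin rim c",(125,262),.15),("mat",(430,255),.004),("pull",(303,275),.084),("case",(433,276),.028),("box",(427,230),.024)]:
    print(n,onz(c,uv,z))
E
```

```text
campos [0.38506509 0.02308385 1.00154063] [ 1.10021421 -0.28067039  1.1109557 ]
bin rim c [0.47244658 0.35748672 0.15      ]
mat [ 0.48459619 -0.37245365  0.004     ]
pull [ 0.43756424 -0.03645038  0.084     ]
case [ 0.42963566 -0.36470802  0.028     ]
box [ 0.54700001 -0.36382429  0.024     ]
```

View pics/t_a.png

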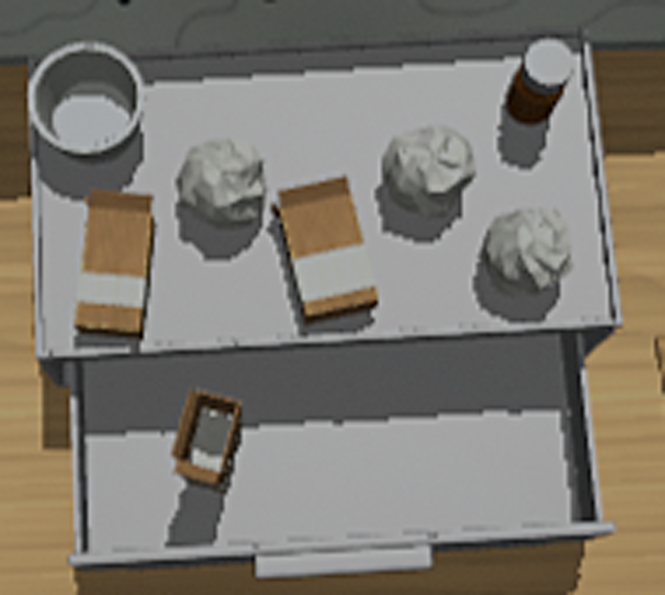

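View pics/t_b.png

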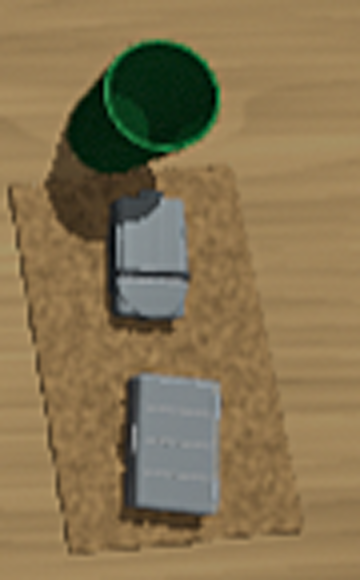

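View pics/t_c.png

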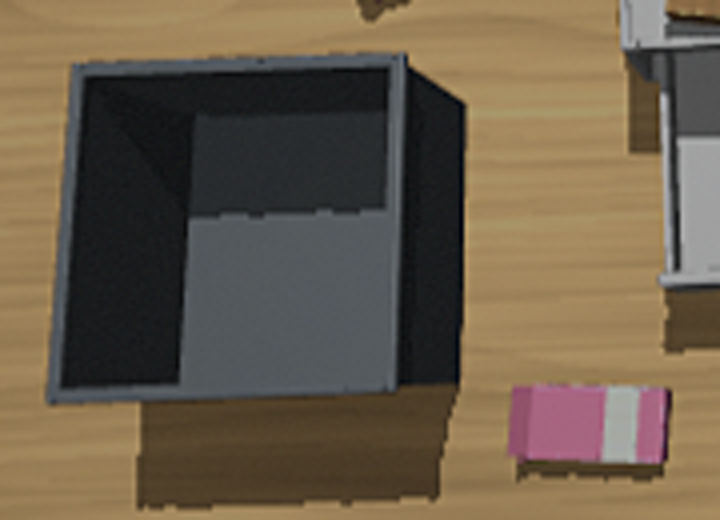

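View pics/s_a.png

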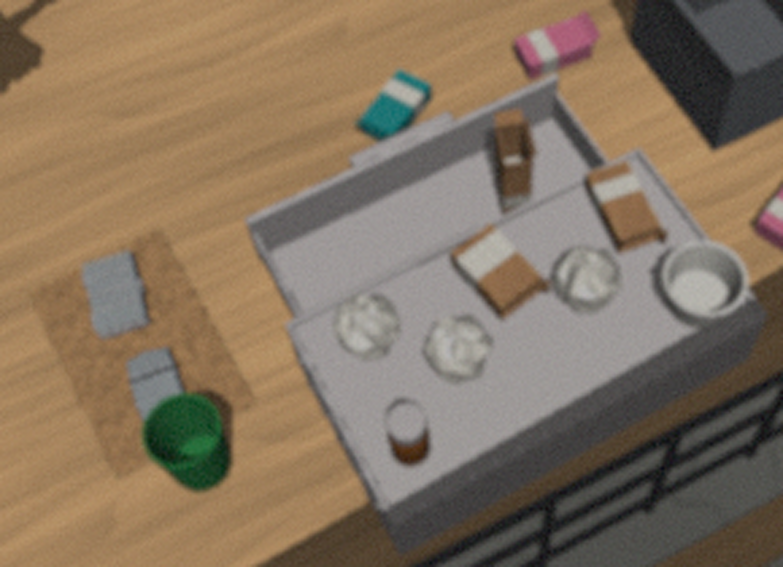

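```bash
python3 - <<'E'
from h import *
c=cam("top")
A=lambda u,v:(205+u/3.5,115+v/3.5)
B=lambda u,v:(390+u/4,165+v/4)
C=lambda u,v:(60+u/4,205+v/4)
np.set_printoptions(precision=4,suppress=True)
def quad(n,f,pts,z):
    P=np.array([onz(c,f(*p),z) for p in pts]); e=np.roll(P,-1,0)-P
    print(n,"cen",P.mean(0),"len",np.linalg.norm(e,axis=1),"ang",np.degrees(np.arctan2(e[:,1],e[:,0])))
quad("shelf front rim",A,[(42,354),(618,326)],.108)
quad("drawer front top",A,[(72,560),(612,530)],.086)
quad("pull lip(top)",A,[(258,576),(430,567)],.084)
quad("cartL top",A,[(90,205),(151,210),(141,322),(78,318)],.13)
quad("cartR top",A,[(278,193),(345,178),(377,297),(308,318)],.13)
quad("tall top",A,[(193,390),(242,402),(219,485),(174,472)],.124)
quad("box",B,[(117,198),(183,198),(183,320),(117,312)],.024)
quad("case",B,[(133,375),(219,381),(217,515),(130,508)],.028)
quad("mat",B,[(10,185),(235,168),(302,532),(70,553)],.004)
quad("bin",C,[(74,65),(406,54),(396,390),(50,402)],.15)
for n,p in [("b1",(222,180)),("b2",(430,167)),("b3",(528,250))]: print(n,onz(c,A(*p),.130))
print("ram",onz(c,A(86,98),.145),"vial",onz(c,A(548,62),.172),"cup",onz(c,B(162,96),.095))
E
```

```text
shelf front rim cen [ 0.5839 -0.0325  0.108 ] len [0.3912 0.3912] ang [-88.6448  91.3552]
drawer front top cen [ 0.4475 -0.0366  0.086 ] len [0.364 0.364] ang [-88.3736  91.6264]
pull lip(top) cen [ 0.4299 -0.0369  0.084 ] len [0.1157 0.1157] ang [-88.5724  91.4276]
cartL top cen [0.6354 0.1112 0.13  ] len [0.0414 0.0779 0.0419 0.0787] ang [-96.3713 174.568   84.7781  -5.804 ]
cartR top cen [ 0.6438 -0.0309  0.13  ] len [0.0468 0.0857 0.0483 0.0892] ang [ -78.2606 -167.8997  105.8449   11.2041]
tall top cen [0.5174 0.0521 0.124 ] len [0.0333 0.0567 0.0306 0.0556] ang [-105.4518  163.3502   72.3726  -13.7919]
box cen [ 0.5492 -0.3654  0.024 ] len [0.0429 0.0799 0.0421 0.0747] ang [-91.4958 173.5743  81.471   -5.9106]
case cen [ 0.4295 -0.3664  0.028 ] len [0.0541 0.0832 0.0537 0.0827] ang [-95.5218 172.4435  83.9289  -7.3208]
mat cen [ 0.488  -0.3687  0.004 ] len [0.1509 0.2375 0.1484 0.239 ] ang [ -87.0903 -176.5806   93.4647    4.0249]
bin cen [0.4751 0.373  0.15  ] len [0.1858 0.1844 0.1849 0.1843] ang [ -89.5539 -179.509    90.402     0.7575]
b1 [0.6921 0.0385 0.13  ]
b2 [ 0.6977 -0.1031  0.13  ]
b3 [ 0.6374 -0.1658  0.13  ]
ram [0.7474 0.1288 0.145 ] vial [ 0.7535 -0.1787  0.172 ] cup [ 0.6363 -0.3552  0.095 ]
```

```bash
cat >> h.py <<'E'
import sys, math
np.set_printoptions(precision=4,suppress=True)
def st():
    s=monitor.observe(); r=s["tool_rot"]; return s,np.array(s["tool_pos"]),r[2]
def plan(wps,vmax=.055):
    s,p,y=st(); print("t %.2f"%s["time"],"at",p,"yaw %.3f"%y,"open %.4f"%s["opening"])
    rows=[]
    for w in wps:
        q=np.array(w[:3],float); yt=w[3] if len(w)>3 else y
        v=w[4] if len(w)>4 else vmax
        n=max(1,math.ceil(np.linalg.norm(q-p)/v-1e-6),math.ceil(abs(yt-y)/.175-1e-6))
        d=(q-p)/n; tw=-(yt-y)/n
        for k in range(n):
            c,sn=math.cos(y),math.sin(y)
            rows.append([[round(float(d[0]*c+d[1]*sn),4),round(float(d[0]*sn-d[1]*c),4),round(float(-d[2]),4)],round(tw,3)])
            y-=tw
        p=q
    for i in range(0,len(rows),10): print(rows[i:i+10])
E
python3 - <<'E'
from h import *
s,p,y=st()
o=ray(cam("wrist"),(0,0))[0]-p; c,sn=np.cos(y),np.sin(y)
print("cam in tool",o[0]*c+o[1]*sn,o[0]*sn-o[1]*c,-o[2])
plan([(.517,.052,.2,-.28),(.517,.052,.075)])
E
```

```text
cam in tool 0.07097274449078278 0.00024863039426874234 -0.1566369586604563
t 0.15 at [ 0.222  -0.4754  0.2262] yaw 0.437 open 0.0923
[[[0.0446, -0.0321, 0.0024], np.float64(0.065)], [[0.0424, -0.0349, 0.0024], np.float64(0.065)], [[0.04, -0.0376, 0.0024], np.float64(0.065)], [[0.0375, -0.0401, 0.0024], np.float64(0.065)], [[0.0348, -0.0425, 0.0024], np.float64(0.065)], [[0.032, -0.0447, 0.0024], np.float64(0.065)], [[0.029, -0.0467, 0.0024], np.float64(0.065)], [[0.0259, -0.0485, 0.0024], np.float64(0.065)], [[0.0227, -0.05, 0.0024], np.float64(0.065)], [[0.0194, -0.0514, 0.0024], np.float64(0.065)]]
[[[0.016, -0.0526, 0.0024], np.float64(0.065)], [[0.0, -0.0, 0.0417], np.float64(-0.0)], [[0.0, -0.0, 0.0417], np.float64(-0.0)], [[0.0, -0.0, 0.0417], np.float64(-0.0)]]
```

Emit:
carry_out([
  [[0.045,-0.032,0.002],0.065],
  [[0.042,-0.035,0.002],0.065],
  [[0.04,-0.038,0.002],0.065],
  [[0.038,-0.04,0.002],0.065],
  [[0.035,-0.042,0.002],0.065],
  [[0.032,-0.045,0.002],0.065],
  [[0.029,-0.047,0.002],0.065],
  [[0.026,-0.048,0.002],0.065],
  [[0.023,-0.05,0.002],0.065],
  [[0.019,-0.051,0.002],0.065],
], fingers=0, grip_force=15)

```text
time: 1.4
tool_pos: [0.502, 0.0127, 0.2046]
tool_rot: [-3.14, 0.0, -0.243]
contact_force: [1.2, -1.7, -0.6]
opening: 0.0919
```

```bash
sed -i 's/round(tw,3)/round(float(tw),3)/' h.py; python3 - <<'E'
from h import *
plan([(.517,.052,.2,-.28),(.517,.052,.075)])
E
```

```text
t 1.40 at [0.502  0.0127 0.2046] yaw -0.243 open 0.0919
[[[0.0051, -0.0417, 0.0046], 0.037], [[0.0, -0.0, 0.0417], -0.0], [[0.0, -0.0, 0.0417], -0.0], [[0.0, -0.0, 0.0417], -0.0]]
```

Emit:
carry_out([
  [[0.005,-0.042,0.005],0.037],
  [[0,0,0],0],
])

```text
time: 1.65
tool_pos: [0.518, 0.0568, 0.1985]
tool_rot: [-3.14, 0.002, -0.277]
contact_force: [-0.5, -0.8, 0.3]
opening: 0.092
```

```bash
python3 - <<'E'
from h import *
im=eyes.read_camera("wrist"); cv2.imwrite("pics/w1.png",im[:,:,::-1])
plan([(.517,.052,.075)])
c=cam("wrist")
for p in [(.5174,.0521,.124),(.6354,.1112,.13),(.6438,-.0309,.13),(.692,.0385,.13)]: print(proj(c,p))
E
```

```text
t 1.70 at [0.5177 0.0555 0.1988] yaw -0.277 open 0.0920
[[[0.0001, 0.0012, 0.0413], -0.0], [[0.0001, 0.0012, 0.0413], -0.0], [[0.0001, 0.0012, 0.0413], -0.0]]
[284.8002 227.2045]
[125.7782  62.9266]
[372.7025 -32.9169]
[217.9886 -94.6215]
```

View pics/w1.png

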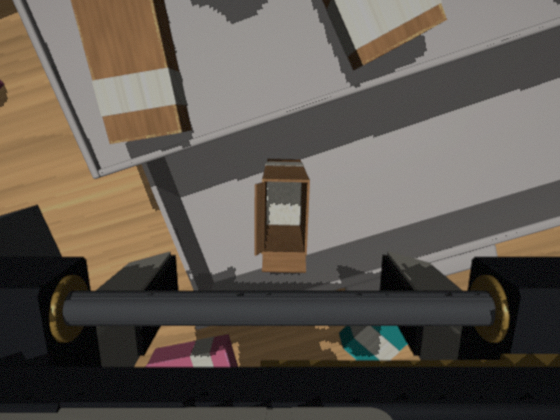

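The tall carton is open end up and centred near (285,217), a few mm from where I predicted. Descending.

Emit:
carry_out([
  [[0.001,0.001,0.041],0],
  [[0.001,0.001,0.041],0],
  [[0.001,0.001,0.041],0],
  [[0,0,0],0],
])

```text
time: 2.2
tool_pos: [0.5195, 0.0467, 0.0745]
tool_rot: [3.141, -0.002, -0.28]
contact_force: [0.9, -0.3, -0.3]
opening: 0.0917
```

Emit:
carry_out([
  [[0,0,0],0],
  [[0,0,0],0],
  [[0,0,0],0],
  [[0,0,0],0],
  [[0,0,0],0],
], fingers=1, grip_force=10)

```text
time: 2.82
tool_pos: [0.5226, 0.0453, 0.0803]
tool_rot: [-3.14, -0.011, -0.281]
contact_force: [0.0, -0.3, 0.3]
opening: 0.0463
```

```bash
python3 - <<'E'
from h import *
plan([(.517,.052,.235),(.475,.34,.235,0),(.475,.34,.12)])
E
```

```text
t 2.83 at [0.5226 0.0453 0.0803] yaw -0.281 open 0.0463
[[[-0.0024, -0.0016, -0.0516], -0.0], [[-0.0024, -0.0016, -0.0516], -0.0], [[-0.0024, -0.0016, -0.0516], -0.0], [[-0.02, -0.0442, -0.0], -0.047], [[-0.0179, -0.0451, -0.0], -0.047], [[-0.0158, -0.0459, -0.0], -0.047], [[-0.0136, -0.0465, -0.0], -0.047], [[-0.0115, -0.0471, -0.0], -0.047], [[-0.0092, -0.0476, -0.0], -0.047], [[0.0, -0.0, 0.0383], -0.0]]
[[[0.0, -0.0, 0.0383], -0.0], [[0.0, -0.0, 0.0383], -0.0]]
```

Emit:
carry_out([
  [[0,0,0],0],
  [[0,0,0],0],
  [[0,0,0],0],
  [[0,0,0],0],
])

```text
time: 3.32
tool_pos: [0.5226, 0.0455, 0.0804]
tool_rot: [-3.14, -0.011, -0.28]
contact_force: [0.2, -0.8, 0.5]
opening: 0.0297
```

Emit:
carry_out([
  [[0,0,-0.04],0],
  [[-0.002,-0.002,-0.05],0],
  [[-0.002,-0.002,-0.055],0],
  [[-0.028,-0.043,0],-0.047],
  [[-0.026,-0.047,0],-0.047],
  [[-0.024,-0.048,0],-0.047],
  [[-0.022,-0.049,0],-0.047],
  [[-0.015,-0.05,0],-0.047],
  [[-0.01,-0.052,0],-0.047],
  [[0,-0.02,0],0],
])

```text
time: 4.58
tool_pos: [0.438, 0.3866, 0.2282]
tool_rot: [3.141, -0.01, 0.006]
contact_force: [-0.1, -0.5, 0.6]
opening: 0.0299
```

```bash
python3 - <<'E'
from h import *
plan([(.42,.372,.235,0),(.42,.372,.11)])
E
```

```text
t 4.58 at [0.438  0.3866 0.2282] yaw 0.006 open 0.0299
[[[-0.0181, 0.0144, -0.0068], 0.006], [[0.0, 0.0, 0.0417], -0.0], [[0.0, 0.0, 0.0417], -0.0], [[0.0, 0.0, 0.0417], -0.0]]
```

Emit:
carry_out([
  [[-0.018,0.014,0],0],
  [[0,0,0],0],
  [[0,0,0.04],0],
  [[0,0,0.04],0],
  [[0,0,0.035],0],
  [[0,0,0],0],
])

```text
time: 5.32
tool_pos: [0.4234, 0.3752, 0.11]
tool_rot: [-3.139, -0.013, 0.007]
contact_force: [0.4, -1.0, 1.0]
opening: 0.03
```

Emit:
carry_out([
  [[0,0,0],0],
  [[0,0,0],0],
  [[0,0,0],0],
  [[0,0,0],0],
  [[0,0,-0.04],0],
  [[0,0,-0.05],0],
  [[0,0,-0.03],0],
], fingers=0)

```text
time: 6.2
tool_pos: [0.423, 0.3753, 0.2368]
tool_rot: [-3.137, -0.016, 0.007]
contact_force: [0.5, 0.1, 0.4]
opening: 0.0908
```

```bash
python3 - <<'E'
from h import *
im=eyes.read_camera("top"); cv2.imwrite("pics/t1.png",im[:,:,::-1])
cv2.imwrite("pics/t1a.png",cv2.resize(im[115:335,50:395,::-1],None,fx=2.3,fy=2.3,interpolation=cv2.INTER_CUBIC))
plan([(.635,.111,.2,-.1),(.635,.111,.115)])
E
```

```text
t 6.25 at [0.4242 0.3761 0.2406] yaw 0.007 open 0.0914
[[[0.0299, 0.0381, 0.0058], 0.015], [[0.0304, 0.0376, 0.0058], 0.015], [[0.031, 0.0371, 0.0058], 0.015], [[0.0316, 0.0367, 0.0058], 0.015], [[0.0321, 0.0362, 0.0058], 0.015], [[0.0327, 0.0357, 0.0058], 0.015], [[0.0332, 0.0352, 0.0058], 0.015], [[0.0, -0.0, 0.0425], -0.0], [[0.0, -0.0, 0.0425], -0.0]]
```

View pics/t1a.png

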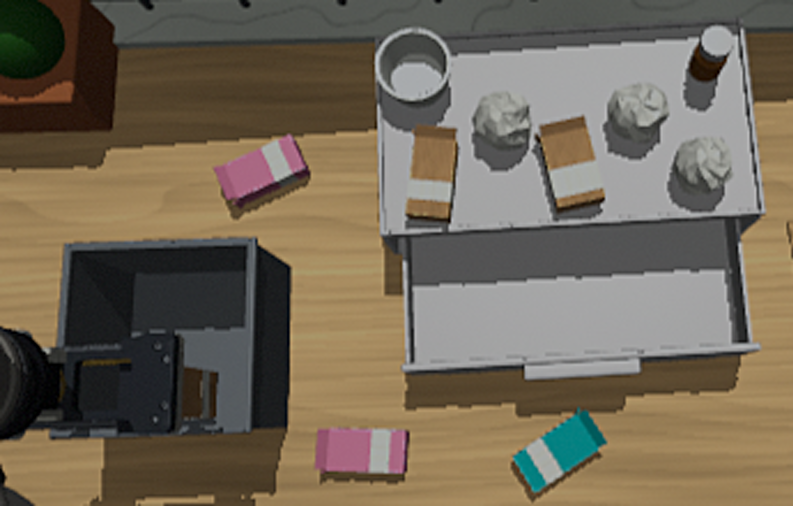

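Tall carton is in the bin, at about (200,390) in this crop. Next is the left brown carton at (432,172).

Emit:
carry_out([
  [[0.03,0.038,0.002],0.015],
  [[0.03,0.038,0.002],0.015],
  [[0.031,0.037,0.002],0.015],
  [[0.032,0.037,0.002],0.015],
  [[0.032,0.036,0.002],0.015],
  [[0.033,0.036,0.005],0.015],
  [[0.033,0.035,0.01],0.015],
  [[0,0,0],0],
], fingers=0.25)

```text
time: 7.25
tool_pos: [0.6426, 0.1042, 0.221]
tool_rot: [-3.127, -0.028, -0.098]
contact_force: [-0.2, 0.6, 0.1]
opening: 0.069
```

```bash
python3 - <<'E'
from h import *
im=eyes.read_camera("wrist"); cv2.imwrite("pics/w2.png",im[:,:,::-1])
plan([(.635,.111,.112,-.1)])
c=cam("wrist"); 
for p in [(.635,.111,.128)]: print(proj(c,p))
E
```

```text
t 7.30 at [0.6419 0.1058 0.2217] yaw -0.097 open 0.0690
[[[-0.0025, -0.0015, 0.0366], 0.001], [[-0.0025, -0.0015, 0.0366], 0.001], [[-0.0025, -0.0015, 0.0366], 0.001]]
[274.8257 234.165 ]
```

View pics/w2.png

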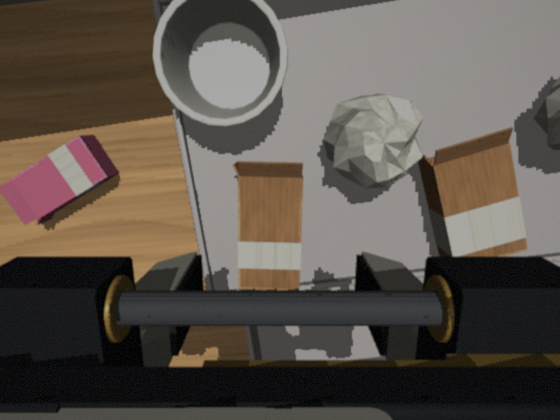

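Emit:
carry_out([
  [[-0.002,-0.003,0.036],0],
  [[-0.002,-0.002,0.036],0],
  [[-0.002,0,0.034],0],
  [[0,0,0],0],
])

```text
time: 7.8
tool_pos: [0.6381, 0.1178, 0.1163]
tool_rot: [-3.124, -0.032, -0.092]
contact_force: [0.5, 0.3, 0.3]
opening: 0.0689
```

```bash
python3 - <<'E'
from h import *
plan([(.635,.112,.112,-.1)])
E
```

```text
t 7.80 at [0.6381 0.1178 0.1163] yaw -0.092 open 0.0689
[[[-0.0026, 0.0061, 0.0043], 0.008]]
```

Emit:
carry_out([
  [[-0.002,0.006,0.003],0],
  [[0,0,0.001],0],
  [[0,0,0],0],
  [[0,0,0],0],
  [[0,0,0],0],
  [[0,0,0],0],
], fingers=1)

```text
time: 8.55
tool_pos: [0.6381, 0.1129, 0.1183]
tool_rot: [-3.123, -0.041, -0.091]
contact_force: [-0.4, -0.5, -0.2]
opening: 0.0442
```

```bash
python3 - <<'E'
from h import *
plan([(.635,.112,.2,-.1),(.50,.36,.2,0),(.5,.36,.12)])
E
```

```text
t 8.55 at [0.6381 0.1129 0.1183] yaw -0.091 open 0.0442
[[[-0.0015, 0.0006, -0.0408], 0.005], [[-0.0015, 0.0006, -0.0408], 0.005], [[-0.0265, -0.0389, -0.0], -0.017], [[-0.0259, -0.0393, -0.0], -0.017], [[-0.0252, -0.0397, -0.0], -0.017], [[-0.0245, -0.0402, -0.0], -0.017], [[-0.0239, -0.0406, -0.0], -0.017], [[-0.0232, -0.041, -0.0], -0.017], [[0.0, -0.0, 0.04], -0.0], [[0.0, -0.0, 0.04], -0.0]]
```

Emit:
carry_out([
  [[0,0,-0.04],0],
  [[-0.002,0,-0.045],0],
  [[-0.025,-0.04,0],-0.017],
  [[-0.025,-0.04,0],-0.017],
  [[-0.024,-0.04,0],-0.017],
  [[-0.024,-0.04,0],-0.017],
  [[-0.023,-0.04,0],-0.017],
  [[-0.022,-0.042,0],-0.017],
  [[0,-0.01,0],0],
])

```text
time: 9.68
tool_pos: [0.4977, 0.3768, 0.2039]
tool_rot: [-3.126, -0.043, 0.011]
contact_force: [0.1, -0.4, 0.1]
opening: 0.044
```

```bash
python3 - <<'E'
from h import *
plan([(.505,.372,.105,0)])
E
```

```text
t 9.68 at [0.4977 0.3768 0.2039] yaw 0.011 open 0.0440
[[[0.0036, 0.0024, 0.0494], 0.005], [[0.0036, 0.0024, 0.0494], 0.005]]
```

Emit:
carry_out([
  [[0.002,0.003,0.05],0],
  [[0.002,0.003,0.05],0],
  [[0,0,0],0],
])

```text
time: 10.05
tool_pos: [0.508, 0.3729, 0.103]
tool_rot: [-3.125, -0.047, 0.012]
contact_force: [-0.9, 0.1, -0.3]
opening: 0.0436
```

Emit:
carry_out([
  [[0,0,0],0],
  [[0,0,0],0],
  [[0,0,0],0],
  [[0,0,-0.05],0],
  [[0,0,-0.055],0],
], fingers=0)

```text
time: 10.68
tool_pos: [0.504, 0.3705, 0.2135]
tool_rot: [-3.124, -0.048, 0.01]
contact_force: [0.6, 1.2, 1.2]
opening: 0.0889
```

```bash
python3 - <<'E'
from h import *
plan([(.60,.11,.21),(.645,-.031,.2,.22)])
E
```

```text
t 10.68 at [0.504  0.3705 0.2135] yaw 0.010 open 0.0889
[[[0.0156, 0.0436, 0.0006], -0.0], [[0.0156, 0.0436, 0.0006], -0.0], [[0.0156, 0.0436, 0.0006], -0.0], [[0.0156, 0.0436, 0.0006], -0.0], [[0.0156, 0.0436, 0.0006], -0.0], [[0.0156, 0.0436, 0.0006], -0.0], [[0.0145, 0.0472, 0.0033], -0.07], [[0.0112, 0.0481, 0.0033], -0.07], [[0.0078, 0.0487, 0.0033], -0.07]]
```

Emit:
carry_out([
  [[0.016,0.044,0],0],
  [[0.016,0.044,0],0],
  [[0.016,0.044,0],0],
  [[0.016,0.044,0],0],
  [[0.016,0.044,0],0],
  [[0.016,0.044,0],0],
  [[0.012,0.047,0],-0.07],
  [[0.009,0.048,0],-0.07],
  [[0.006,0.048,0.002],-0.07],
  [[0,0,0],0],
], fingers=0.18)

```text
time: 11.92
tool_pos: [0.6512, -0.0427, 0.2305]
tool_rot: [-3.136, -0.084, 0.231]
contact_force: [0.2, 0.5, 0.1]
opening: 0.0755
```

```bash
python3 - <<'E'
from h import *
im=eyes.read_camera("wrist"); cv2.imwrite("pics/w3.png",im[:,:,::-1])
plan([(.638,-.031,.110,.22)])
c=cam("wrist"); 
for p in [(.644,-.031,.128)]: print(proj(c,p))
E
```

```text
t 11.97 at [ 0.6509 -0.0408  0.2309] yaw 0.232 open 0.0751
[[[-0.0034, -0.0042, 0.0403], 0.004], [[-0.0035, -0.0042, 0.0403], 0.004], [[-0.0035, -0.0042, 0.0403], 0.004]]
[264.2261 234.5861]
```

View pics/w3.png

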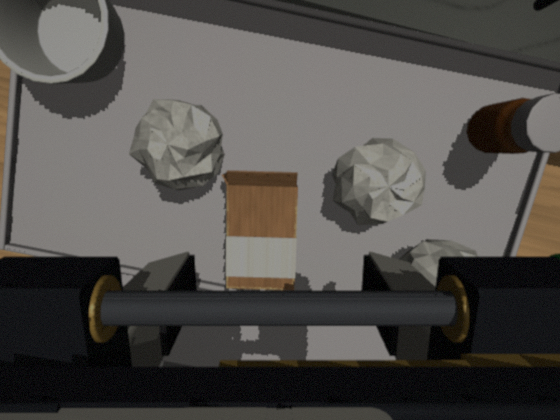

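Emit:
carry_out([
  [[-0.02,0,0],0],
  [[-0.02,0,0],0],
  [[-0.02,0,0],0],
])

```text
time: 12.35
tool_pos: [0.5917, -0.0508, 0.2277]
tool_rot: [-3.135, -0.088, 0.235]
contact_force: [0.6, 0.3, 0.2]
opening: 0.0754
```

Emit:
carry_out([
  [[0,0,0],0],
  [[0,0,0],0],
])

```text
time: 12.6
tool_pos: [0.5915, -0.0486, 0.2296]
tool_rot: [-3.136, -0.09, 0.236]
contact_force: [1.3, -0.7, -0.6]
opening: 0.0755
```

Emit:
carry_out([
  [[0.02,0,0],0],
  [[0.02,0,0],0],
  [[0.02,0,0],0],
])

```text
time: 12.98
tool_pos: [0.6523, -0.0323, 0.2365]
tool_rot: [-3.136, -0.092, 0.237]
contact_force: [0.2, 0.0, -0.3]
opening: 0.0752
```

Emit:
carry_out([
  [[0,0,0],0],
  [[0,0,0],0],
])

```text
time: 13.22
tool_pos: [0.6533, -0.031, 0.2359]
tool_rot: [-3.136, -0.092, 0.239]
contact_force: [-0.2, 0.4, -0.0]
opening: 0.0756
```

```bash
cat >> h.py <<'E'
from scipy.spatial.transform import Rotation as Ro
def plan(wps,vmax=.055):
    s,p,y=st(); R=Ro.from_euler("xyz",s["tool_rot"]); print("t %.2f"%s["time"],"at",p,"rpy",s["tool_rot"],"open %.4f"%s["opening"],"axis",R.as_matrix()[:,2])
    rows=[]
    for w in wps:
        q=np.array(w[:3],float); yt=w[3] if len(w)>3 else y
        v=w[4] if len(w)>4 else vmax
        n=max(1,math.ceil(np.linalg.norm(q-p)/v-1e-6),math.ceil(abs(yt-y)/.175-1e-6))
        d=(q-p)/n; tw=-(yt-y)/n
        for k in range(n):
            l=R.inv().apply(d)
            rows.append([[round(float(a),3) for a in l],round(float(tw),3)])
            R=R*Ro.from_euler("z",tw)
        p=q; y=yt
    for i in range(0,len(rows),10): print(str(rows[i:i+10]).replace(" ",""))
E
python3 - <<'E'
from h import *
plan([(.638,-.034,.114,.22)])
E
```

```text
t 13.22 at [ 0.6533 -0.031   0.2359] rpy [-3.1359 -0.0924  0.2386] open 0.0756 axis [ 0.0883  0.0273 -0.9957]
[[[-0.009,0.0,0.04],0.006],[[-0.009,0.0,0.04],0.006],[[-0.009,0.0,0.04],0.006]]
```

Emit:
carry_out([
  [[-0.009,0,0.04],0.006],
  [[-0.009,0,0.04],0.006],
  [[-0.009,0,0.039],0.006],
  [[0,0,0],0],
])

```text
time: 13.72
tool_pos: [0.6362, -0.0341, 0.1136]
tool_rot: [-3.135, -0.094, 0.22]
contact_force: [0.0, 1.1, 0.7]
opening: 0.075
```

```bash
python3 - <<'E'
from h import *
plan([(.638,-.032,.113,.22)])
E
```

```text
t 13.72 at [ 0.6362 -0.0341  0.1136] rpy [-3.1352 -0.0943  0.2197] open 0.0750 axis [ 0.0905  0.0267 -0.9955]
[[[0.002,-0.002,0.001],-0.0]]
```

Emit:
carry_out([
  [[0,0,0.002],0],
  [[0,0,0],0],
  [[0,0,0],0],
  [[0,0,0],0],
], fingers=1)

```text
time: 14.22
tool_pos: [0.6396, -0.0346, 0.1178]
tool_rot: [-3.139, -0.103, 0.22]
contact_force: [-0.3, 0.6, -0.4]
opening: 0.0499
```

```bash
python3 - <<'E'
from h import *
plan([(.63,-.032,.2,.22),(.53,.37,.22,0)])
E
```

```text
t 14.22 at [ 0.6396 -0.0346  0.1178] rpy [-3.139  -0.1033  0.2203] open 0.0499 axis [ 0.1001  0.025  -0.9947]
[[[-0.0,-0.002,-0.041],0.0],[[-0.0,-0.002,-0.041],0.0],[[-0.001,-0.052,-0.002],0.028],[[-0.002,-0.052,-0.002],0.028],[[-0.004,-0.052,-0.002],0.028],[[-0.005,-0.052,-0.002],0.028],[[-0.007,-0.051,-0.002],0.028],[[-0.008,-0.051,-0.002],0.028],[[-0.009,-0.051,-0.002],0.028],[[-0.011,-0.051,-0.002],0.028]]
```

Emit:
carry_out([
  [[0,-0.002,-0.041],0],
  [[0,-0.002,-0.041],0],
  [[-0.002,-0.052,-0.002],0.028],
  [[-0.004,-0.052,-0.002],0.028],
  [[-0.006,-0.052,-0.002],0.028],
  [[-0.007,-0.052,-0.002],0.028],
  [[-0.009,-0.051,-0.002],0.028],
  [[-0.01,-0.051,-0.002],0.028],
  [[-0.011,-0.051,-0.002],0.028],
  [[-0.012,-0.051,-0.002],0.028],
])

```text
time: 15.48
tool_pos: [0.5194, 0.3782, 0.2219]
tool_rot: [-3.113, -0.109, -0.02]
contact_force: [0.4, 0.4, 0.2]
opening: 0.05
```

```bash
python3 - <<'E'
from h import *
plan([(.505,.372,.12,0)])
E
```

```text
t 15.47 at [0.5194 0.3782 0.2219] rpy [-3.1134 -0.1092 -0.02  ] open 0.0500 axis [ 0.1095  0.026  -0.9937]
[[[-0.013,0.005,0.05],-0.01],[[-0.013,0.005,0.05],-0.01]]
```

Emit:
carry_out([
  [[-0.013,0.004,0.05],-0.01],
  [[-0.012,0.004,0.05],-0.01],
  [[0,0,0],0],
])

```text
time: 15.85
tool_pos: [0.5043, 0.379, 0.1198]
tool_rot: [-3.112, -0.114, 0.007]
contact_force: [-0.3, 0.5, 0.6]
opening: 0.0501
```

Emit:
carry_out([
  [[0,0,0],0],
  [[0,0,0],0],
  [[0,0,0],0],
  [[0,0,-0.05],0],
  [[0,0,-0.055],0],
], fingers=0)

```text
time: 16.48
tool_pos: [0.4945, 0.3754, 0.2302]
tool_rot: [-3.11, -0.118, 0.004]
contact_force: [1.0, 0.4, 0.3]
opening: 0.0911
```

```bash
python3 - <<'E'
from h import *
im=eyes.read_camera("top"); 
cv2.imwrite("pics/t2a.png",cv2.resize(im[115:335,50:395,::-1],None,fx=2.3,fy=2.3,interpolation=cv2.INTER_CUBIC))
plan([(.60,.2,.22),(.68,.0385,.22,.0)])
E
```

```text
t 16.52 at [0.4965 0.3769 0.2393] rpy [-3.1034 -0.129   0.0034] open 0.0917 axis [ 0.1284  0.0386 -0.991 ]
[[[0.025,0.045,0.006],-0.0],[[0.025,0.045,0.006],-0.0],[[0.025,0.045,0.006],-0.0],[[0.025,0.045,0.006],-0.0],[[0.02,0.041,0.001],0.001],[[0.02,0.04,0.001],0.001],[[0.02,0.04,0.001],0.001],[[0.02,0.04,0.001],0.001]]
```

View pics/t2a.png

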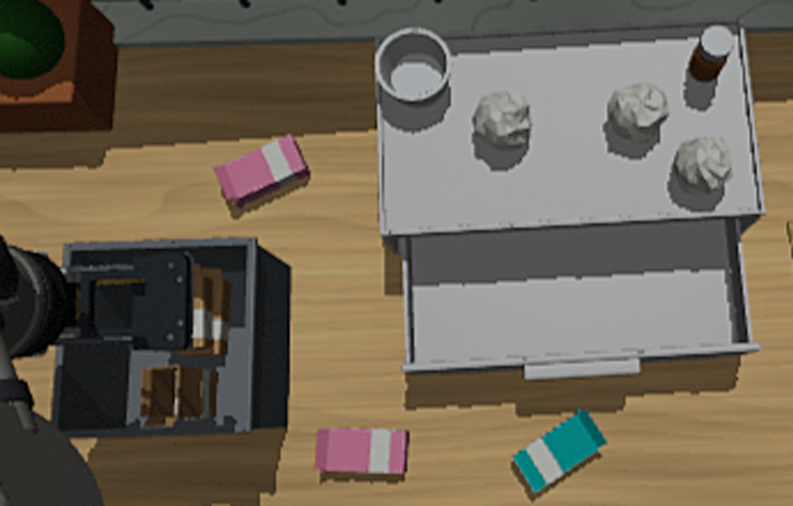

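Both cartons are in the bin, at about (205,305) in the crop with the tall one at (178,392). Next, the left ball at (502,122) in the crop.

Emit:
carry_out([
  [[0.02,0.037,0.006],0],
  [[0.025,0.045,0.006],0],
  [[0.025,0.045,0.006],0],
  [[0.025,0.045,0.006],0],
  [[0.022,0.041,0.001],0],
  [[0.02,0.04,0.001],0],
  [[0.02,0.04,0.001],0],
  [[0.015,0.03,0.001],0],
  [[0.008,0.015,0],0],
  [[0,0,0],0],
])

```text
time: 17.77
tool_pos: [0.6918, 0.0307, 0.2357]
tool_rot: [-3.097, -0.154, 0.002]
contact_force: [0.0, 0.8, 0.5]
opening: 0.0915
```

```bash
python3 - <<'E'
from h import *
im=eyes.read_camera("wrist"); cv2.imwrite("pics/w4.png",im[:,:,::-1])
plan([(.692,.0385,.112,0,.04)])
c=cam("wrist"); 
for p in [(.692,.0385,.13)]: print(proj(c,p))
E
```

```text
t 17.82 at [0.6915 0.0316 0.2358] rpy [-3.0967 -0.1536  0.003 ] open 0.0916 axis [ 0.1527  0.0453 -0.9872]
[[[-0.005,-0.0,0.031],0.001],[[-0.005,-0.0,0.031],0.001],[[-0.005,-0.0,0.031],0.001],[[-0.005,-0.0,0.031],0.001]]
[275.9571 236.5969]
```

View pics/w4.png

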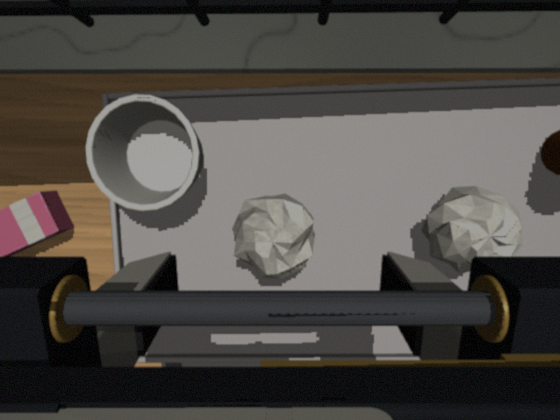

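Emit:
carry_out([
  [[-0.005,0,0.031],0],
  [[-0.005,0,0.031],0],
  [[-0.005,0,0.031],0],
  [[-0.005,0,0.031],0],
  [[0,0,0],0],
])

```text
time: 18.45
tool_pos: [0.6888, 0.0466, 0.1101]
tool_rot: [-3.095, -0.157, 0.012]
contact_force: [-0.0, 0.1, -0.1]
opening: 0.0919
```

Emit:
carry_out([
  [[0,0,0],0],
  [[0,0,0],0],
  [[0,0,0],0],
  [[0,0,0],0],
], fingers=1)

```text
time: 18.95
tool_pos: [0.691, 0.048, 0.1159]
tool_rot: [-3.095, -0.165, 0.013]
contact_force: [-0.3, 0.2, 0.7]
opening: 0.0619
```

```bash
python3 - <<'E'
from h import *
plan([(.66,.04,.21,0,.04),(.49,.355,.21,0)])
E
```

```text
t 18.95 at [0.691  0.048  0.1159] rpy [-3.0953 -0.1649  0.0133] open 0.0619 axis [ 0.1633  0.0484 -0.9854]
[[[-0.005,0.001,-0.033],0.004],[[-0.005,0.001,-0.033],0.004],[[-0.005,0.001,-0.033],0.004],[[-0.024,-0.045,-0.002],0.0],[[-0.024,-0.045,-0.002],0.0],[[-0.024,-0.045,-0.002],0.0],[[-0.024,-0.045,-0.002],0.0],[[-0.024,-0.045,-0.002],0.0],[[-0.024,-0.045,-0.002],0.0],[[-0.024,-0.045,-0.002],0.0]]
```

Emit:
carry_out([
  [[0,0,-0.01],0],
  [[-0.005,0.001,-0.033],0],
  [[-0.005,0.001,-0.033],0],
  [[-0.01,-0.02,-0.03],0],
  [[-0.024,-0.045,-0.002],0],
  [[-0.024,-0.045,-0.002],0],
  [[-0.024,-0.045,-0.002],0],
  [[-0.024,-0.045,-0.002],0],
  [[-0.024,-0.045,-0.002],0],
  [[-0.024,-0.045,-0.002],0],
])

```text
time: 20.2
tool_pos: [0.5024, 0.3314, 0.2298]
tool_rot: [-3.093, -0.175, 0.003]
contact_force: [1.2, 0.9, -0.2]
opening: 0.0623
```

```bash
python3 - <<'E'
from h import *
plan([(.50,.36,.14,0,.04)])
E
```

```text
t 20.20 at [0.5024 0.3314 0.2298] rpy [-3.0928 -0.1754  0.0028] open 0.0623 axis [ 0.1742  0.0493 -0.9835]
[[[-0.006,-0.008,0.03],0.001],[[-0.006,-0.008,0.03],0.001],[[-0.006,-0.008,0.03],0.001]]
```

Emit:
carry_out([
  [[-0.006,-0.008,0.032],0],
  [[-0.006,-0.008,0.032],0],
  [[-0.006,-0.008,0.032],0],
  [[0,0,0],0],
])

```text
time: 20.7
tool_pos: [0.4997, 0.3654, 0.1359]
tool_rot: [-3.089, -0.181, 0.008]
contact_force: [0.2, -1.9, -0.5]
opening: 0.0622
```

Emit:
carry_out([
  [[0,0,0],0],
  [[0,0,0],0],
  [[0,0,-0.02],0],
  [[0,0,-0.035],0],
  [[0,0,-0.03],0],
  [[0,0,-0.01],0],
], fingers=0)

```text
time: 21.45
tool_pos: [0.4851, 0.3588, 0.24]
tool_rot: [-3.084, -0.191, 0.004]
contact_force: [-0.8, -0.1, 0.8]
opening: 0.092
```

```bash
python3 - <<'E'
from h import *
print(monitor.observe()["qpos"])
plan([(.60,.2,.22),(.698,-.103,.22,.0)],.04)
E
```

```text
[ 0.5343  0.3721  1.4592 -0.0511  1.1165  2.1136]
t 21.45 at [0.4851 0.3588 0.24  ] rpy [-3.0835 -0.1911  0.0038] open 0.0920 axis [ 0.1894  0.0587 -0.9801]
[[[0.022,0.032,0.006],-0.0],[[0.022,0.032,0.006],-0.0],[[0.022,0.032,0.006],-0.0],[[0.022,0.032,0.006],-0.0],[[0.022,0.032,0.006],-0.0],[[0.012,0.038,0.0],0.0],[[0.012,0.038,0.0],0.0],[[0.012,0.038,0.0],0.0],[[0.012,0.038,0.0],0.0],[[0.012,0.038,0.0],0.0]]
[[[0.012,0.038,0.0],0.0],[[0.012,0.038,0.0],0.0],[[0.012,0.038,0.0],0.0]]
```

Emit:
carry_out([
  [[0.015,0.025,0.004],0],
  [[0.025,0.05,0.006],0],
  [[0.025,0.05,0.006],0],
  [[0.025,0.05,0.006],0],
  [[0.022,0.05,0.003],0],
  [[0.022,0.05,0.003],0],
  [[0.022,0.05,0.003],0],
  [[0.022,0.05,0.003],0],
  [[0.018,0.045,0.003],0],
  [[0.01,0.03,0],0],
])

```text
time: 22.7
tool_pos: [0.7075, -0.1015, 0.2165]
tool_rot: [-3.081, -0.195, 0.005]
contact_force: [-0.3, 0.0, 0.1]
opening: 0.0916
```

```bash
python3 - <<'E'
from h import *
im=eyes.read_camera("wrist"); cv2.imwrite("pics/w5.png",im[:,:,::-1])
plan([(.694,-.103,.112,0,.04)])
c=cam("wrist"); 
for p in [(.698,-.103,.13),(.637,-.166,.13)]: print(proj(c,p))
E
```

```text
t 22.75 at [ 0.7082 -0.1054  0.2162] rpy [-3.0827 -0.1958  0.0028] open 0.0919 axis [ 0.194   0.0594 -0.9792]
[[[-0.011,0.001,0.033],0.001],[[-0.011,0.001,0.033],0.001],[[-0.011,0.001,0.033],0.001]]
[282.5164 262.4737]
[373.6738 353.6538]
```

View pics/w5.png

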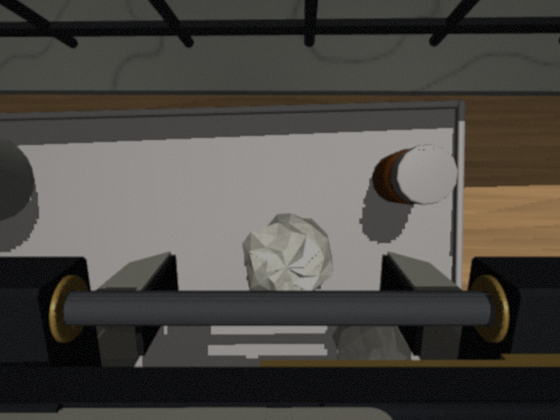

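Emit:
carry_out([
  [[-0.01,0.001,0.034],0],
  [[-0.01,0.001,0.034],0],
  [[-0.01,0.001,0.034],0],
  [[0,0,0],0],
])

```text
time: 23.25
tool_pos: [0.6989, -0.106, 0.1074]
tool_rot: [-3.084, -0.198, -0.002]
contact_force: [0.5, 0.5, 0.9]
opening: 0.0923
```

Emit:
carry_out([
  [[0,0,0],0],
  [[0,0,0],0],
  [[0,0,0],0],
  [[0,0,0],0],
], fingers=1)

```text
time: 23.75
tool_pos: [0.701, -0.1064, 0.1125]
tool_rot: [-3.086, -0.204, -0.001]
contact_force: [-0.1, -0.3, -0.7]
opening: 0.0637
```

```bash
python3 - <<'E'
from h import *
plan([(.68,-.1,.21,0,.05),(.48,.375,.21,0)])
E
```

```text
t 23.75 at [ 0.701  -0.1064  0.1125] rpy [-3.0857 -0.2041 -0.0013] open 0.0637 axis [ 0.2024  0.0556 -0.9777]
[[[-0.0,-0.006,-0.05],-0.001],[[-0.0,-0.006,-0.05],-0.001],[[-0.02,-0.048,-0.001],0.0],[[-0.02,-0.048,-0.001],0.0],[[-0.02,-0.048,-0.001],0.0],[[-0.02,-0.048,-0.001],0.0],[[-0.02,-0.048,-0.001],0.0],[[-0.02,-0.048,-0.001],0.0],[[-0.02,-0.048,-0.001],0.0],[[-0.02,-0.048,-0.001],0.0]]
[[[-0.02,-0.048,-0.001],0.0],[[-0.02,-0.048,-0.001],0.0]]
```

Emit:
carry_out([
  [[0,0,0],0],
  [[0,-0.003,-0.04],0],
  [[-0.004,-0.006,-0.05],0],
  [[-0.02,-0.048,-0.01],0],
  [[-0.02,-0.05,-0.001],0],
  [[-0.02,-0.05,-0.001],0],
  [[-0.02,-0.05,-0.001],0],
  [[-0.02,-0.05,-0.001],0],
  [[-0.02,-0.05,-0.001],0],
  [[-0.02,-0.05,-0.001],0],
])

```text
time: 25.0
tool_pos: [0.5326, 0.2506, 0.2111]
tool_rot: [-3.084, -0.209, -0.01]
contact_force: [0.2, 0.5, -1.0]
opening: 0.0637
```

```bash
python3 - <<'E'
from h import *
plan([(.48,.375,.215,0,.055),(.46,.375,.14,0)])
E
```

```text
t 25.00 at [0.5326 0.2506 0.2111] rpy [-3.0844 -0.2086 -0.0096] open 0.0637 axis [ 0.2073  0.0551 -0.9767]
[[[-0.017,-0.042,-0.003],-0.003],[[-0.017,-0.042,-0.003],-0.003],[[-0.017,-0.042,-0.003],-0.003],[[-0.018,0.002,0.035],0.0],[[-0.018,0.002,0.035],0.0]]
```

Emit:
carry_out([
  [[-0.017,-0.042,-0.003],0],
  [[-0.017,-0.042,-0.003],0],
  [[-0.017,-0.04,0],0],
  [[-0.018,0,0.035],0],
  [[-0.014,0,0.03],0],
  [[0,0,0],0],
])

```text
time: 25.75
tool_pos: [0.4585, 0.3875, 0.1435]
tool_rot: [-3.082, -0.212, -0.003]
contact_force: [0.3, -0.2, 0.6]
opening: 0.0632
```

Emit:
carry_out([
  [[0,0,0],0],
  [[0,0,0],0],
  [[0.004,0,-0.02],0],
  [[0.01,0,-0.045],0],
  [[0.01,0,-0.03],0],
], fingers=0)

```text
time: 26.38
tool_pos: [0.4646, 0.381, 0.2481]
tool_rot: [-3.079, -0.216, -0.006]
contact_force: [1.2, 0.6, -0.1]
opening: 0.0916
```

```bash
python3 - <<'E'
from h import *
im=eyes.read_camera("top"); 
cv2.imwrite("pics/t3a.png",cv2.resize(im[115:335,50:395,::-1],None,fx=2.3,fy=2.3,interpolation=cv2.INTER_CUBIC))
plan([(.632,-.155,.22,0)])
E
```

```text
t 26.43 at [0.4665 0.3817 0.2526] rpy [-3.075  -0.222  -0.0073] open 0.0918 axis [ 0.2202  0.065  -0.9733]
[[[0.014,0.049,0.003],-0.001],[[0.014,0.049,0.003],-0.001],[[0.014,0.049,0.003],-0.001],[[0.014,0.049,0.003],-0.001],[[0.014,0.049,0.003],-0.001],[[0.014,0.049,0.003],-0.001],[[0.014,0.049,0.003],-0.001],[[0.014,0.049,0.003],-0.001],[[0.014,0.049,0.003],-0.001],[[0.014,0.049,0.003],-0.001]]
[[[0.014,0.049,0.003],-0.001]]
```

View pics/t3a.png

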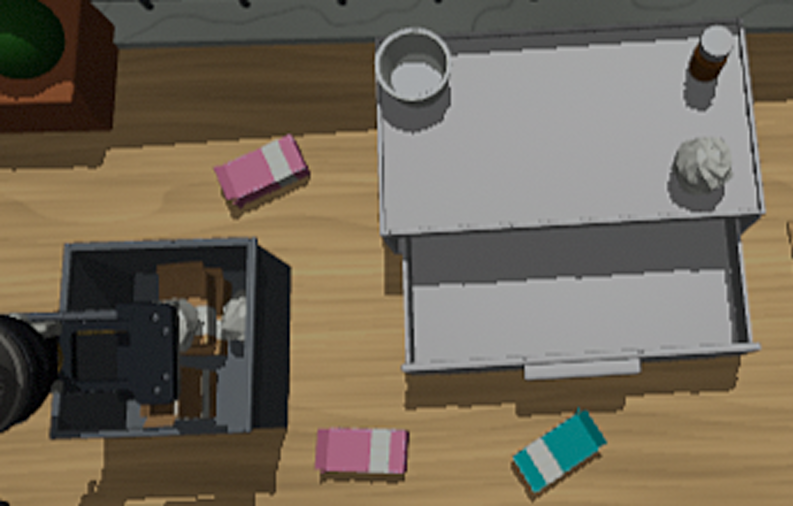

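Only the right ball is left on the shelf, at (705,162) in the crop. The other two are in the bin.

Emit:
carry_out([
  [[0.01,0.03,0.003],0],
  [[0.014,0.05,0.003],0],
  [[0.014,0.05,0.003],0],
  [[0.014,0.05,0.003],0],
  [[0.014,0.05,0.003],0],
  [[0.014,0.05,0.003],0],
  [[0.014,0.05,0.003],0],
  [[0.014,0.05,0.003],0],
  [[0.014,0.05,0.003],0],
  [[0.014,0.05,0.003],0],
], fingers=0.12)

```text
time: 27.68
tool_pos: [0.6195, -0.1112, 0.2373]
tool_rot: [-3.071, -0.252, -0.008]
contact_force: [0.7, -0.3, 0.3]
opening: 0.0805
```

```bash
python3 - <<'E'
from h import *
plan([(.632,-.162,.22,0)])
E
```

```text
t 27.68 at [ 0.6195 -0.1112  0.2373] rpy [-3.0709 -0.2519 -0.0075] open 0.0805 axis [ 0.2492  0.0688 -0.966 ]
[[[0.004,0.026,0.008],-0.004],[[0.004,0.026,0.008],-0.004]]
```

Emit:
carry_out([
  [[0.004,0.03,0.008],0],
  [[0.004,0.021,0.008],0],
  [[0,0,0],0],
])

```text
time: 28.05
tool_pos: [0.6331, -0.1683, 0.2219]
tool_rot: [-3.073, -0.256, -0.013]
contact_force: [-0.6, -0.1, -0.2]
opening: 0.0808
```

```bash
python3 - <<'E'
from h import *
im=eyes.read_camera("wrist"); cv2.imwrite("pics/w6.png",im[:,:,::-1])
plan([(.637,-.166,.114,0,.05)])
c=cam("wrist"); 
for p in [(.637,-.166,.13)]: print(proj(c,p))
E
```

```text
t 28.10 at [ 0.6331 -0.1674  0.2224] rpy [-3.0732 -0.2566 -0.0123] open 0.0808 axis [ 0.2541  0.0652 -0.965 ]
[[[-0.008,0.002,0.035],-0.004],[[-0.008,0.002,0.035],-0.004],[[-0.008,0.002,0.035],-0.004]]
[285.9276 248.6486]
```

View pics/w6.png

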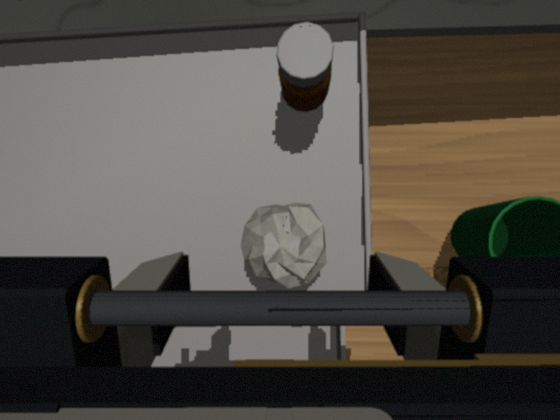

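Emit:
carry_out([
  [[-0.008,0,0.035],0],
  [[-0.008,0.001,0.035],0],
  [[-0.008,0.001,0.034],0],
  [[0,0,0],0],
])

```text
time: 28.6
tool_pos: [0.6381, -0.157, 0.1177]
tool_rot: [-3.074, -0.262, -0.006]
contact_force: [0.4, -0.1, 0.4]
opening: 0.0805
```

Emit:
carry_out([
  [[0,0,0],0],
  [[0,0,0],0],
  [[0,0,0],0],
  [[0,0,0],0],
], fingers=1)

```text
time: 29.1
tool_pos: [0.6408, -0.1568, 0.1241]
tool_rot: [-3.078, -0.271, -0.004]
contact_force: [-0.1, 0.1, -0.3]
opening: 0.0615
```

```bash
python3 - <<'E'
from h import *
plan([(.63,-.16,.21,0,.05),(.48,.375,.21,0)])
E
```

```text
t 29.10 at [ 0.6408 -0.1568  0.1241] rpy [-3.0781 -0.2708 -0.0038] open 0.0615 axis [ 0.2672  0.0624 -0.9616]
[[[0.006,-0.001,-0.043],-0.002],[[0.006,-0.001,-0.043],-0.002],[[-0.013,-0.049,-0.001],0.0],[[-0.013,-0.049,-0.001],0.0],[[-0.013,-0.049,-0.001],0.0],[[-0.013,-0.049,-0.001],0.0],[[-0.013,-0.049,-0.001],0.0],[[-0.013,-0.049,-0.001],0.0],[[-0.013,-0.049,-0.001],0.0],[[-0.013,-0.049,-0.001],0.0]]
[[[-0.013,-0.049,-0.001],0.0],[[-0.013,-0.049,-0.001],0.0],[[-0.013,-0.049,-0.001],0.0]]
```

Emit:
carry_out([
  [[0,0,0],0],
  [[0.005,0,-0.035],0],
  [[0.005,-0.005,-0.045],0],
  [[-0.01,-0.048,-0.01],0],
  [[-0.013,-0.05,-0.002],0],
  [[-0.013,-0.05,-0.001],0],
  [[-0.013,-0.05,-0.001],0],
  [[-0.013,-0.05,-0.001],0],
  [[-0.013,-0.05,-0.001],0],
  [[-0.013,-0.05,-0.001],0],
])

```text
time: 30.35
tool_pos: [0.5344, 0.1951, 0.2223]
tool_rot: [-3.077, -0.275, -0.014]
contact_force: [0.8, 0.6, 0.1]
opening: 0.0615
```

```bash
python3 - <<'E'
from h import *
plan([(.485,.375,.215,0,.055),(.475,.375,.14,0)])
E
```

```text
t 30.35 at [0.5344 0.1951 0.2223] rpy [-3.077  -0.2746 -0.0138] open 0.0615 axis [ 0.2715  0.0608 -0.9605]
[[[-0.013,-0.045,0.001],-0.003],[[-0.013,-0.045,0.001],-0.003],[[-0.013,-0.045,0.001],-0.003],[[-0.013,-0.045,0.001],-0.003],[[-0.015,0.002,0.035],0.0],[[-0.015,0.002,0.035],0.0]]
```

Emit:
carry_out([
  [[-0.013,-0.045,0],0],
  [[-0.013,-0.045,0],0],
  [[-0.014,-0.045,0],0],
  [[-0.014,-0.045,0],0],
  [[-0.016,0,0.03],0],
  [[-0.014,0,0.03],0],
  [[0,0,0],0],
])

```text
time: 31.22
tool_pos: [0.4651, 0.39, 0.153]
tool_rot: [-3.074, -0.277, -0.01]
contact_force: [0.0, -0.5, -0.2]
opening: 0.0615
```

Emit:
carry_out([
  [[0,0,0],0],
  [[0,0,0],0],
  [[0.004,0,-0.02],0],
  [[0.01,0,-0.045],0],
  [[0.01,0,-0.03],0],
], fingers=0)

```text
time: 31.85
tool_pos: [0.4643, 0.3826, 0.2574]
tool_rot: [-3.072, -0.281, -0.013]
contact_force: [0.5, 0.5, -0.2]
opening: 0.0916
```

```bash
python3 - <<'E'
from h import *
plan([(.51,.1,.22,0),(.53,-.04,.20,0),(.53,-.04,.098,0)])
E
```

```text
t 31.85 at [0.4643 0.3826 0.2574] rpy [-3.0717 -0.2811 -0.0128] open 0.0916 axis [ 0.2776  0.0663 -0.9584]
[[[0.006,0.047,0.005],-0.002],[[0.006,0.047,0.005],-0.002],[[0.006,0.047,0.005],-0.002],[[0.006,0.047,0.005],-0.002],[[0.006,0.048,0.005],-0.002],[[0.006,0.048,0.005],-0.002],[[0.005,0.047,0.005],0.0],[[0.005,0.047,0.005],0.0],[[0.005,0.047,0.005],0.0],[[-0.014,0.003,0.049],0.0]]
[[[-0.014,0.003,0.049],0.0]]
```

Emit:
carry_out([
  [[0.006,0.04,0.003],0],
  [[0.006,0.048,0.003],0],
  [[0.006,0.048,0.003],0],
  [[0.006,0.048,0.003],0],
  [[0.006,0.048,0.003],0],
  [[0.006,0.048,0.003],0],
  [[0.006,0.048,0.003],0],
  [[0.006,0.048,0.003],0],
  [[0.006,0.045,0.003],0],
  [[0,0,0],0],
])

```text
time: 33.1
tool_pos: [0.5364, -0.0514, 0.2359]
tool_rot: [-3.066, -0.318, -0.018]
contact_force: [0.1, 0.8, 1.1]
opening: 0.0917
```

```bash
python3 - <<'E'
from h import *
im=eyes.read_camera("top"); 
cv2.imwrite("pics/t4a.png",cv2.resize(im[115:335,50:395,::-1],None,fx=2.3,fy=2.3,interpolation=cv2.INTER_CUBIC))
plan([(.54,-.04,.20,0),(.555,-.04,.098,0)])
E
```

```text
t 33.15 at [ 0.5362 -0.0499  0.236 ] rpy [-3.0652 -0.3182 -0.0166] open 0.0919 axis [ 0.3132  0.0711 -0.947 ]
[[[-0.008,-0.007,0.036],-0.017],[[-0.009,0.004,0.051],0.0],[[-0.009,0.004,0.051],0.0]]
```

View pics/t4a.png

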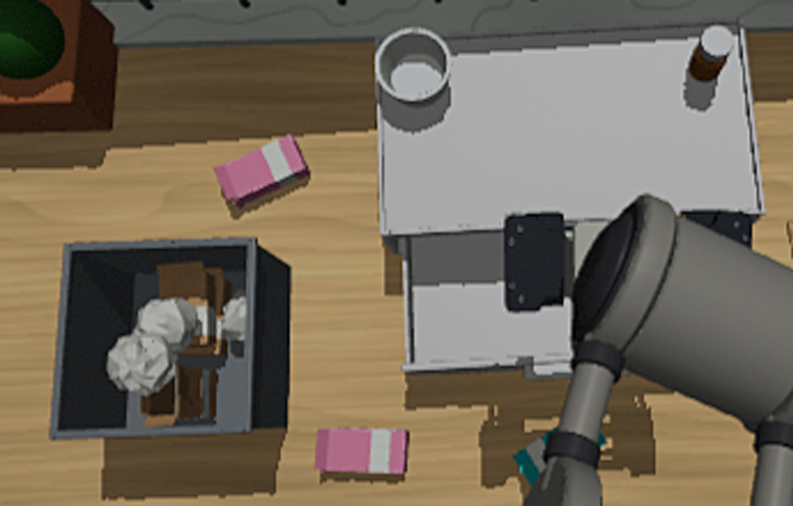

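All the rubbish is in the bin: balls at (140,365), (168,322) and (237,315), with the cartons underneath. Next I'll correct the tool tilt, which has crept to 0.32 rad, by pressing the fingertips gently against the fixed shelf front edge.

Emit:
carry_out([
  [[-0.008,0,0.036],0],
  [[-0.009,0.002,0.051],0],
  [[-0.009,0.002,0.048],0],
  [[0,0,0],0],
])

```text
time: 33.65
tool_pos: [0.557, -0.0409, 0.1022]
tool_rot: [-3.067, -0.328, -0.013]
contact_force: [0.9, -0.4, 0.5]
opening: 0.0915
```

```bash
python3 - <<'E'
from h import *
plan([(.575,-.045,.1)])
E
```

```text
t 33.65 at [ 0.557  -0.0409  0.1022] rpy [-3.0674 -0.3279 -0.0128] open 0.0915 axis [ 0.3221  0.07   -0.9441]
[[[0.016,0.004,0.008],-0.0]]
```

Emit:
carry_out([
  [[0.014,0,0.009],0],
  [[0.01,0,0.003],0],
  [[0.01,0,0.003],0],
  [[0.01,0,0.003],0],
])

```text
time: 34.15
tool_pos: [0.5776, -0.0389, 0.0998]
tool_rot: [-3.063, -0.271, -0.003]
contact_force: [-63.2, -16.0, 43.5]
opening: 0.0921
```

Emit:
carry_out([
  [[0.004,0,0.001],0],
  [[0.004,0,0.001],0],
  [[0.004,0,0.001],0],
])

```text
time: 34.52
tool_pos: [0.5768, -0.0391, 0.1009]
tool_rot: [-3.059, -0.243, -0.003]
contact_force: [-19.9, -6.6, 2.8]
opening: 0.0917
```

Emit:
carry_out([
  [[0.005,0,0.002],0],
  [[0.005,0,0.002],0],
  [[0.005,0,0.002],0],
  [[0.005,0,0.002],0],
  [[0.005,0,0.002],0],
  [[0.005,0,0.002],0],
])

```text
time: 35.28
tool_pos: [0.5767, -0.0391, 0.1014]
tool_rot: [-3.057, -0.173, 0.001]
contact_force: [-29.7, -6.1, 16.0]
opening: 0.0915
```

Emit:
carry_out([
  [[0.005,0,0.002],0],
  [[0.005,0,0.002],0],
  [[0.005,0,0.002],0],
  [[0.005,0,0.002],0],
  [[0.005,0,0.002],0],
  [[0.005,0,0.002],0],
  [[0.005,0,0.002],0],
  [[0.005,0,0.002],0],
])

```text
time: 36.28
tool_pos: [0.5766, -0.039, 0.1026]
tool_rot: [-3.054, -0.08, -0.003]
contact_force: [-25.5, -4.9, 15.1]
opening: 0.0919
```

Emit:
carry_out([
  [[0.005,0,0.002],0],
  [[0.005,0,0.002],0],
  [[0.005,0,0.002],0],
  [[0.005,0,0.002],0],
  [[0.005,0,0.002],0],
  [[0.005,0,0.001],0],
  [[0.005,0,0.001],0],
  [[0.005,0,0.001],0],
  [[0.005,0,0.001],0],
  [[0.005,0,0.001],0],
])

```text
time: 37.52
tool_pos: [0.5764, -0.0389, 0.104]
tool_rot: [-3.056, 0.039, -0.006]
contact_force: [-22.0, -3.3, 6.8]
opening: 0.0918
```

```bash
python3 - <<'E'
from h import *
plan([(.54,-.05,.12,0),(.46,-.2,.18,0),(.42,-.365,.16,-.13)])
E
```

```text
t 37.52 at [ 0.5764 -0.0389  0.104 ] rpy [-3.0559  0.0391 -0.0058] open 0.0918 axis [-0.0385  0.0859 -0.9956]
[[[-0.037,0.01,-0.015],-0.006],[[-0.021,0.036,-0.017],0.0],[[-0.021,0.036,-0.017],0.0],[[-0.021,0.036,-0.017],0.0],[[-0.021,0.036,-0.017],0.0],[[-0.01,0.042,0.002],0.033],[[-0.008,0.042,0.002],0.033],[[-0.007,0.042,0.002],0.033],[[-0.006,0.042,0.002],0.033]]
```

Emit:
carry_out([
  [[-0.037,0.01,-0.015],0],
  [[-0.021,0.036,-0.02],0],
  [[-0.021,0.04,-0.02],0],
  [[-0.021,0.04,-0.02],0],
  [[-0.021,0.04,-0.01],0],
  [[-0.012,0.043,0.002],0.033],
  [[-0.012,0.043,0.002],0.033],
  [[-0.01,0.043,0.002],0.033],
  [[-0.006,0.04,0.002],0.02],
  [[0,0.01,0],0],
])

```text
time: 38.78
tool_pos: [0.4138, -0.4044, 0.1902]
tool_rot: [-3.095, 0.011, -0.132]
contact_force: [0.7, 0.6, 0.5]
opening: 0.0919
```

```bash
python3 - <<'E'
from h import *
im=eyes.read_camera("wrist"); cv2.imwrite("pics/w7.png",im[:,:,::-1])
plan([(.4295,-.366,.06,-.115)])
c=cam("wrist"); 
for p in [(.4295,-.366,.028),(.549,-.365,.024)]: print(proj(c,p))
E
```

```text
t 38.83 at [ 0.4142 -0.4046  0.1903] rpy [-3.0954  0.0105 -0.1309] open 0.0919 axis [-0.0044  0.0471 -0.9989]
[[[0.004,-0.011,0.044],-0.005],[[0.004,-0.011,0.044],-0.005],[[0.004,-0.011,0.044],-0.005]]
[241.026  184.6869]
[216.7787  35.377 ]
```

View pics/w7.png

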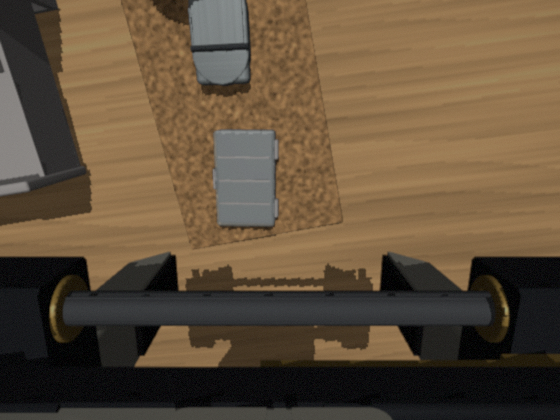

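The case is at (245,179) and the pillbox at (220,38), about 5 mm from predicted, so I'm aiming at (.433,-.369).

Emit:
carry_out([
  [[0.005,-0.011,0.044],-0.01],
  [[0.005,-0.011,0.044],-0.01],
  [[0.005,-0.01,0.042],-0.01],
  [[0,0,0],0],
])

```text
time: 39.33
tool_pos: [0.4381, -0.3676, 0.0657]
tool_rot: [-3.104, 0.001, -0.098]
contact_force: [-0.4, 0.4, -0.7]
opening: 0.0917
```

```bash
python3 - <<'E'
from h import *
plan([(.433,-.369,.012,-.1)])
E
```

```text
t 39.33 at [ 0.4381 -0.3676  0.0657] rpy [-3.1038  0.0006 -0.0977] open 0.0917 axis [ 0.0031  0.0377 -0.9993]
[[[-0.005,0.004,0.054],0.002]]
```

Emit:
carry_out([
  [[-0.005,0.004,0.03],0],
  [[-0.001,0,0.02],0],
  [[0,0,0.005],0],
  [[0,0,0],0],
], grip_force=25)

```text
time: 39.83
tool_pos: [0.438, -0.3732, 0.0199]
tool_rot: [-3.115, -0.011, -0.095]
contact_force: [0.0, -0.3, 1.0]
opening: 0.0915
```

Emit:
carry_out([
  [[0,0,0.001],0],
  [[0,0,0.001],0],
  [[0,0,0.001],0],
  [[0,0,0.001],0],
  [[0,0,0],0],
], fingers=1)

```text
time: 40.45
tool_pos: [0.4394, -0.3743, 0.0189]
tool_rot: [-3.119, -0.015, -0.095]
contact_force: [0.0, 0.6, -0.5]
opening: 0.0517
```

```bash
python3 - <<'E'
from h import *
plan([(.433,-.369,.13,-.1),(.50,-.11,.14,0.02)])
E
```

```text
t 40.45 at [ 0.4394 -0.3743  0.0189] rpy [-3.1185 -0.0148 -0.0952] open 0.0517 axis [ 0.0169  0.0216 -0.9996]
[[[-0.002,-0.002,-0.037],0.002],[[-0.002,-0.002,-0.037],0.002],[[-0.002,-0.002,-0.037],0.002],[[0.008,-0.053,-0.001],-0.024],[[0.009,-0.053,-0.001],-0.024],[[0.011,-0.052,-0.001],-0.024],[[0.012,-0.052,-0.001],-0.024],[[0.013,-0.052,-0.001],-0.024]]
```

Emit:
carry_out([
  [[0,0,0],0],
  [[-0.003,-0.002,0.006],0],
  [[-0.002,0,0.005],0],
  [[0,0,0.002],0],
], fingers=0.25)

```text
time: 40.95
tool_pos: [0.4343, -0.3714, 0.005]
tool_rot: [-3.119, -0.014, -0.095]
contact_force: [-3.7, 4.0, 16.5]
opening: 0.0685
```

Emit:
carry_out([
  [[0,0,0.001],0],
  [[0,0,0.001],0],
  [[0,0,0],0],
  [[0,0,0],0],
], fingers=1)

```text
time: 41.45
tool_pos: [0.4352, -0.3748, 0.0048]
tool_rot: [-3.125, -0.018, -0.095]
contact_force: [0.4, -0.2, 1.5]
opening: 0.052
```

```bash
python3 - <<'E'
from h import *
plan([(.433,-.369,.13,-.1),(.50,-.11,.14,0.02)])
E
```

```text
t 41.45 at [ 0.4352 -0.3748  0.0048] rpy [-3.1251 -0.0183 -0.0951] open 0.0520 axis [ 0.0198  0.0147 -0.9997]
[[[-0.0,-0.003,-0.042],0.002],[[-0.0,-0.003,-0.042],0.002],[[-0.0,-0.003,-0.042],0.002],[[0.008,-0.053,-0.001],-0.024],[[0.009,-0.053,-0.001],-0.024],[[0.011,-0.052,-0.001],-0.024],[[0.012,-0.052,-0.001],-0.024],[[0.013,-0.052,-0.001],-0.024]]
```

Emit:
carry_out([
  [[0,0,-0.03],0],
  [[0,0,-0.045],0],
  [[0,-0.003,-0.045],0],
  [[0.012,-0.04,-0.01],-0.024],
  [[0.016,-0.05,-0.001],-0.024],
  [[0.016,-0.05,-0.001],-0.024],
  [[0.016,-0.05,-0.001],-0.024],
  [[0.015,-0.045,-0.001],-0.024],
  [[0.005,-0.01,0],0],
  [[0,0,0],0],
])

```text
time: 42.7
tool_pos: [0.5224, -0.1212, 0.144]
tool_rot: [-3.115, -0.011, 0.027]
contact_force: [0.1, 0.3, -1.7]
opening: 0.0521
```

```bash
python3 - <<'E'
from h import *
im=eyes.read_camera("top"); 
cv2.imwrite("pics/t5a.png",cv2.resize(im[115:315,50:480,::-1],None,fx=1.85,fy=1.85,interpolation=cv2.INTER_CUBIC))
plan([(.512,-.13,.06,0.02)])
E
```

```text
t 42.75 at [ 0.5222 -0.1217  0.1439] rpy [-3.1148 -0.0106  0.0266] open 0.0520 axis [ 0.0099  0.027  -0.9996]
[[[-0.006,0.005,0.042],0.003],[[-0.006,0.005,0.042],0.003]]
```

View pics/t5a.png

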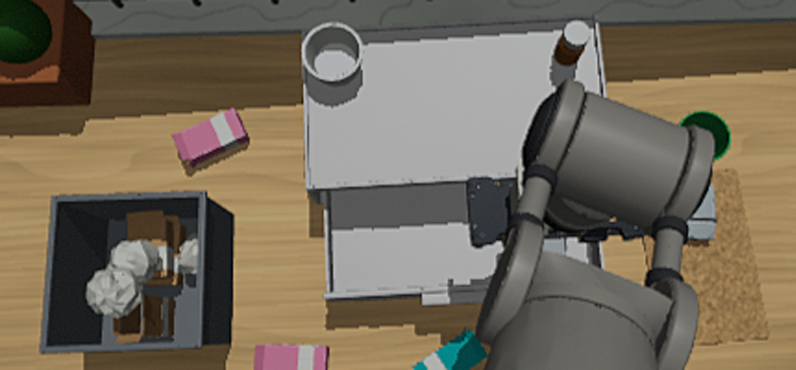

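The case has left the mat and is in the gripper; the drawer opening below is clear.

Emit:
carry_out([
  [[-0.005,0.003,0.042],0],
  [[-0.005,0.003,0.04],0],
  [[0,0,0.025],0],
  [[0,0,0],0],
])

```text
time: 43.25
tool_pos: [0.5122, -0.1315, 0.0339]
tool_rot: [-3.116, -0.011, 0.019]
contact_force: [-0.4, 0.2, -0.9]
opening: 0.052
```

```bash
python3 - <<'E'
from h import *
plan([(.512,-.13,.016,0.02)])
E
```

```text
t 43.25 at [ 0.5122 -0.1315  0.0339] rpy [-3.1162 -0.0111  0.0189] open 0.0520 axis [ 0.0106  0.0256 -0.9996]
[[[-0.0,-0.001,0.018],-0.001]]
```

Emit:
carry_out([
  [[0,0,0.01],0],
  [[0,0,0.005],0],
  [[0,0,0.003],0],
  [[0,0,0],0],
])

```text
time: 43.75
tool_pos: [0.5139, -0.1333, 0.0174]
tool_rot: [-3.118, -0.015, 0.017]
contact_force: [-0.1, 0.6, -0.4]
opening: 0.0519
```

Emit:
carry_out([
  [[0,0,0],0],
  [[0,0,0],0],
  [[0,0,-0.003],0],
  [[0,0,-0.02],0],
  [[0,0,-0.04],0],
  [[0,0,-0.045],0],
  [[0,0,-0.02],0],
], fingers=0.2)

```text
time: 44.62
tool_pos: [0.5116, -0.1359, 0.1495]
tool_rot: [-3.118, -0.014, 0.018]
contact_force: [-0.3, -0.2, -0.7]
opening: 0.0734
```

```bash
python3 - <<'E'
from h import *
im=eyes.read_camera("wrist"); cv2.imwrite("pics/w8.png",im[:,:,::-1])
plan([(.49,-.25,.15,0),(.52,-.365,.14,-.1)])
E
```

```text
t 44.67 at [ 0.5124 -0.1362  0.1513] rpy [-3.1191 -0.017   0.0177] open 0.0733 axis [ 0.0166  0.0227 -0.9996]
[[[-0.008,0.038,-0.001],0.006],[[-0.008,0.038,-0.001],0.006],[[-0.008,0.038,-0.001],0.006],[[0.01,0.038,0.003],0.033],[[0.011,0.038,0.003],0.033],[[0.012,0.038,0.003],0.033]]
```

View pics/w8.png

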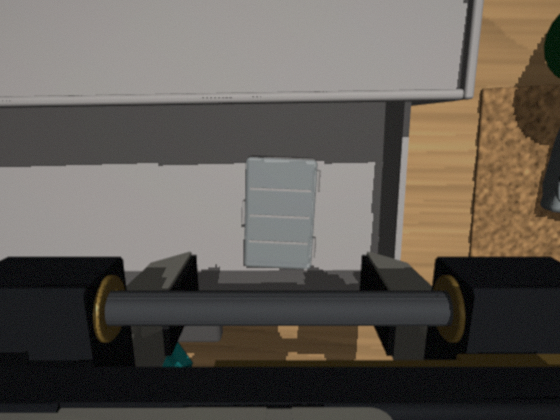

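The case lies flat in the drawer, lid up, at (281,214). Next, the pillbox.

Emit:
carry_out([
  [[0,0.035,0],0],
  [[0,0.04,0],0],
  [[0,0.04,0],0.03],
  [[0.006,0.04,0.002],0.03],
  [[0.006,0.04,0.002],0.03],
  [[0.006,0.03,0.002],0.03],
  [[0,0,0],0],
], fingers=0)

```text
time: 45.55
tool_pos: [0.528, -0.3671, 0.1376]
tool_rot: [-3.116, -0.014, -0.104]
contact_force: [0.5, 0.6, 0.1]
opening: 0.0917
```

```bash
python3 - <<'E'
from h import *
im=eyes.read_camera("wrist"); cv2.imwrite("pics/w9.png",im[:,:,::-1])
plan([(.541,-.367,.06,-.1)])
c=cam("wrist"); 
for p in [(.541,-.367,.024),(.551,-.368,.024)]: print(proj(c,p))
E
```

```text
t 45.60 at [ 0.528  -0.3658  0.1377] rpy [-3.1151 -0.0131 -0.1028] open 0.0922 axis [ 0.0157  0.025  -0.9996]
[[[0.006,0.001,0.039],-0.001],[[0.006,0.001,0.039],-0.001]]
[283.1784 197.5423]
[283.1936 183.9541]
```

View pics/w9.png

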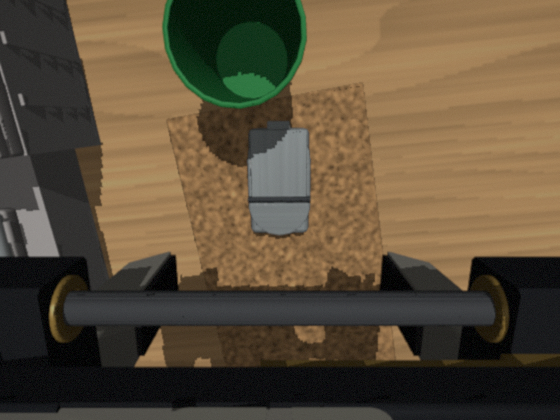

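Emit:
carry_out([
  [[0.006,-0.001,0.04],0],
  [[0.006,0,0.04],0],
  [[0.001,0,0.025],0],
  [[0,0,0],0],
])

```text
time: 46.1
tool_pos: [0.5435, -0.3583, 0.0309]
tool_rot: [-3.114, -0.013, -0.098]
contact_force: [0.0, -0.7, 1.1]
opening: 0.0919
```

```bash
python3 - <<'E'
from h import *
plan([(.541,-.365,.008,-.1)])
E
```

```text
t 46.10 at [ 0.5435 -0.3583  0.0309] rpy [-3.1137 -0.0129 -0.0979] open 0.0919 axis [ 0.0156  0.0265 -0.9995]
[[[-0.002,0.008,0.023],0.002]]
```

Emit:
carry_out([
  [[-0.002,0.007,0.012],0],
  [[-0.001,0,0.01],0],
  [[0,0,0.003],0],
])

```text
time: 46.48
tool_pos: [0.5413, -0.3649, 0.0074]
tool_rot: [-3.116, -0.017, -0.097]
contact_force: [-0.2, -0.3, -0.8]
opening: 0.0919
```

Emit:
carry_out([
  [[0,0,0.001],0],
  [[0,0,0.001],0],
  [[0,0,0.001],0],
  [[0,0,0],0],
  [[0,0,0],0],
], fingers=1, grip_force=30)

```text
time: 47.1
tool_pos: [0.5419, -0.3654, 0.0055]
tool_rot: [-3.118, -0.019, -0.097]
contact_force: [-0.5, -0.5, -1.1]
opening: 0.0464
```

```bash
python3 - <<'E'
from h import *
plan([(.535,-.36,.14,-.1),(.50,.04,.14,0.02)])
E
```

```text
t 47.10 at [ 0.5419 -0.3654  0.0055] rpy [-3.1177 -0.0186 -0.0968] open 0.0464 axis [ 0.0208  0.022  -0.9995]
[[[-0.002,-0.003,-0.045],0.001],[[-0.002,-0.003,-0.045],0.001],[[-0.002,-0.003,-0.045],0.001],[[-0.009,-0.049,0.001],-0.015],[[-0.009,-0.049,0.001],-0.015],[[-0.008,-0.05,0.001],-0.015],[[-0.007,-0.05,0.001],-0.015],[[-0.006,-0.05,0.001],-0.015],[[-0.006,-0.05,0.001],-0.015],[[-0.005,-0.05,0.001],-0.015]]
[[[-0.004,-0.05,0.001],-0.015]]
```

Emit:
carry_out([
  [[0,0,0],0],
  [[-0.001,0,-0.035],0],
  [[-0.002,-0.002,-0.05],0],
  [[-0.002,-0.005,-0.045],0],
  [[-0.009,-0.04,-0.008],-0.015],
  [[-0.008,-0.05,0],-0.015],
  [[-0.007,-0.05,0],-0.015],
  [[-0.006,-0.05,0],-0.015],
  [[-0.006,-0.05,0],-0.015],
  [[-0.004,-0.05,0],-0.015],
])

```text
time: 48.35
tool_pos: [0.5092, -0.0631, 0.1524]
tool_rot: [-3.117, -0.019, -0.011]
contact_force: [0.9, 1.0, -1.4]
opening: 0.0457
```

```bash
python3 - <<'E'
from h import *
plan([(.502,.03,.14,0.02)])
E
```

```text
t 48.35 at [ 0.5092 -0.0631  0.1524] rpy [-3.1166 -0.0187 -0.0106] open 0.0457 axis [ 0.019   0.0248 -0.9995]
[[[-0.004,-0.046,0.007],-0.015],[[-0.004,-0.046,0.007],-0.015]]
```

Emit:
carry_out([
  [[-0.003,-0.045,0.006],-0.015],
  [[-0.003,-0.03,0.006],-0.015],
  [[0,-0.004,0],0],
  [[0,0,0],0],
])

```text
time: 48.85
tool_pos: [0.5022, 0.0217, 0.1423]
tool_rot: [-3.117, -0.019, 0.025]
contact_force: [0.0, -0.7, -1.4]
opening: 0.0456
```

```bash
python3 - <<'E'
from h import *
im=eyes.read_camera("wrist"); cv2.imwrite("pics/w10.png",im[:,:,::-1])
plan([(.502,.03,.04,0.02)])
E
```

```text
t 48.90 at [0.5022 0.0214 0.1423] rpy [-3.1168 -0.019   0.0248] open 0.0458 axis [ 0.0184  0.0253 -0.9995]
[[[-0.001,-0.003,0.051],0.002],[[-0.001,-0.003,0.051],0.002]]
```

View pics/w10.png

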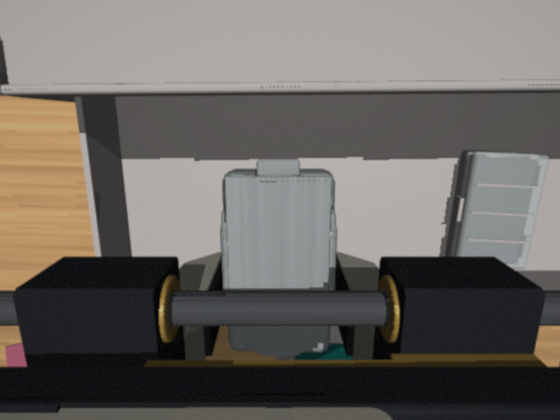

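Emit:
carry_out([
  [[0,0,0.042],0],
  [[0,0,0.04],0],
  [[0,0,0.025],0],
  [[0,0,0],0],
])

```text
time: 49.4
tool_pos: [0.5071, 0.0189, 0.034]
tool_rot: [-3.118, -0.024, 0.018]
contact_force: [-1.0, -1.2, -0.6]
opening: 0.046
```

Emit:
carry_out([
  [[-0.003,0,0.01],0],
  [[-0.002,0,0.006],0],
  [[0,0,0.003],0],
  [[0,0,0],0],
])

```text
time: 49.9
tool_pos: [0.5045, 0.0177, 0.0165]
tool_rot: [-3.119, -0.029, 0.016]
contact_force: [0.0, 0.5, -1.5]
opening: 0.0457
```

Emit:
carry_out([
  [[0,0,0],0],
  [[0,0,0],0],
  [[0,0,-0.003],0],
  [[0,0,-0.02],0],
  [[0,0,-0.045],0],
  [[0,0,-0.055],0],
  [[0,0,-0.03],0],
], fingers=0.2)

```text
time: 50.78
tool_pos: [0.4993, 0.0145, 0.1737]
tool_rot: [-3.119, -0.027, 0.017]
contact_force: [0.2, 0.1, 0.0]
opening: 0.0733
```

```bash
python3 - <<'E'
from h import *
im=eyes.read_camera("wrist"); cv2.imwrite("pics/w11.png",im[:,:,::-1])
plan([(.38,-.037,.19,0),(.38,-.037,.075,0)])
E
```

```text
t 50.83 at [0.5009 0.0143 0.1769] rpy [-3.1198 -0.0319  0.0168] open 0.0735 axis [ 0.0316  0.0223 -0.9993]
[[[-0.04,0.016,-0.006],0.006],[[-0.04,0.017,-0.006],0.006],[[-0.04,0.017,-0.006],0.006],[[-0.001,0.001,0.038],0.0],[[-0.001,0.001,0.038],0.0],[[-0.001,0.001,0.038],0.0]]
```

View pics/w11.png

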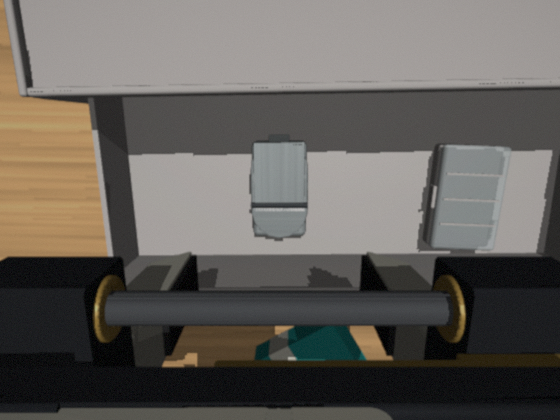

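Both boxes lie flat side by side in the drawer, at (279,190) and (468,198). Next I'll push the drawer by its lip.

Emit:
carry_out([
  [[-0.035,0.016,-0.003],0.006],
  [[-0.042,0.018,-0.003],0.006],
  [[-0.04,0.017,0],0.006],
  [[-0.003,0,0.038],0],
  [[-0.001,0,0.038],0],
  [[-0.001,0,0.03],0],
  [[0,0,0],0],
])

```text
time: 51.7
tool_pos: [0.3819, -0.0379, 0.0731]
tool_rot: [-3.123, -0.043, -0.001]
contact_force: [0.1, -0.8, 0.5]
opening: 0.0733
```

```bash
python3 - <<'E'
from h import *
im=eyes.read_camera("scene"); cv2.imwrite("pics/s2.png",cv2.resize(im[100:340,100:390,::-1],None,fx=2.4,fy=2.4,interpolation=cv2.INTER_CUBIC))
plan([(.415,-.037,.072,0)])
E
```

```text
t 51.75 at [ 0.3829 -0.0382  0.0741] rpy [-3.1237 -0.0454 -0.0014] open 0.0733 axis [ 0.0454  0.0178 -0.9988]
[[[0.032,-0.001,0.004],-0.001]]
```

View pics/s2.png

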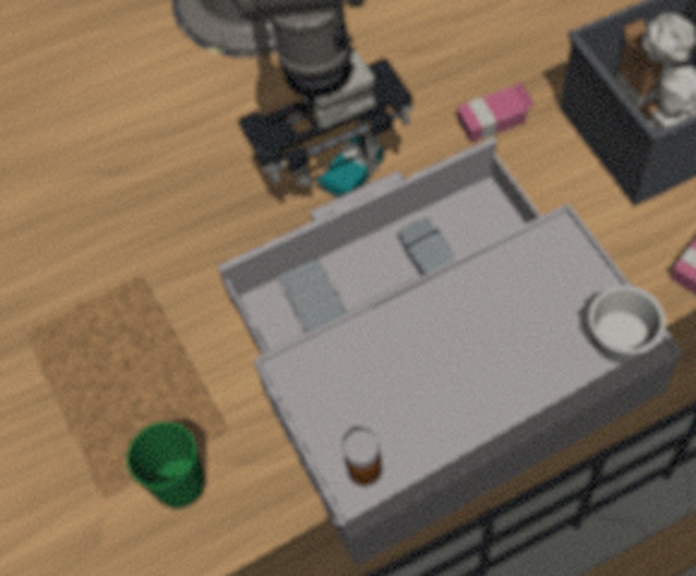

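The fingers are in front of the lip. The shelf top is clear, and the ramekin, vial and cup are still standing. Pushing.

Emit:
carry_out([
  [[0.03,0,0.004],0],
  [[0.012,0,0],0],
  [[0.015,0,0.001],0],
  [[0.015,0,0.001],0],
  [[0.015,0,0.001],0],
  [[0.015,0,0.001],0],
  [[0.015,0,0.001],0],
  [[0.015,0,0.001],0],
])

```text
time: 52.75
tool_pos: [0.5142, -0.0367, 0.0767]
tool_rot: [-3.124, -0.04, 0.003]
contact_force: [-0.9, -0.4, -1.0]
opening: 0.0736
```

```bash
python3 - <<'E'
from h import *
plan([(.55,-.037,.074,0)])
E
```

```text
t 52.75 at [ 0.5142 -0.0367  0.0767] rpy [-3.1238 -0.0399  0.0032] open 0.0736 axis [ 0.0398  0.0179 -0.999 ]
[[[0.036,0.001,0.004],0.003]]
```

Emit:
carry_out([
  [[0.01,0,0.003],0],
  [[0.01,0,0.001],0],
  [[0.01,0,0.001],0],
])

```text
time: 53.12
tool_pos: [0.5441, -0.036, 0.0744]
tool_rot: [-3.124, -0.037, 0.005]
contact_force: [-2.1, 1.0, 0.8]
opening: 0.073
```

```bash
python3 - <<'E'
from h import *
im=eyes.read_camera("scene"); cv2.imwrite("pics/s3.png",cv2.resize(im[100:340,100:390,::-1],None,fx=2.4,fy=2.4,interpolation=cv2.INTER_CUBIC))
plan([(.55,-.037,.074,0)])
E
```

```text
t 53.17 at [ 0.5463 -0.0363  0.0746] rpy [-3.124  -0.0412  0.004 ] open 0.0732 axis [ 0.0411  0.0177 -0.999 ]
[[[0.004,0.001,0.001],0.004]]
```

View pics/s3.png

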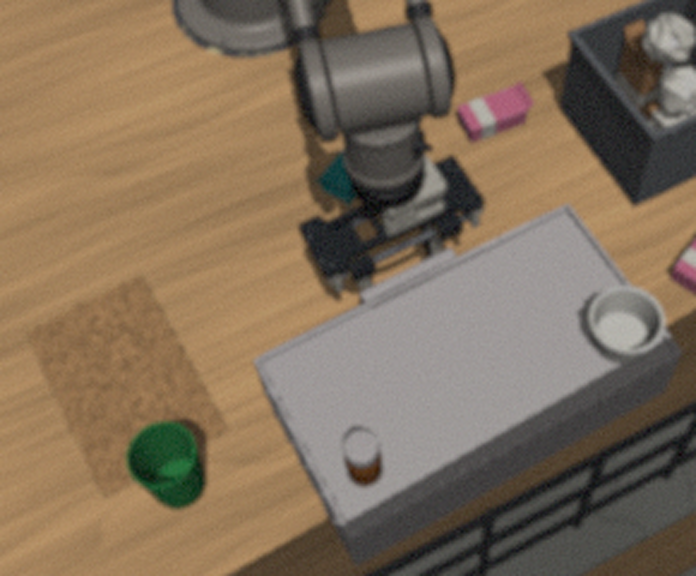

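Emit:
carry_out([
  [[0.006,0,0.001],0],
  [[0.006,0,0.001],0],
  [[0.006,0,0.001],0],
])

```text
time: 53.55
tool_pos: [0.5497, -0.0353, 0.0714]
tool_rot: [-3.122, -0.006, 0.012]
contact_force: [-23.2, -3.1, 17.7]
opening: 0.0736
```

Emit:
carry_out([
  [[0.004,0,0],0],
  [[-0.02,0,0],0],
  [[-0.04,0,0],0],
  [[-0.05,0,-0.01],0],
  [[-0.05,0,-0.03],0],
  [[-0.02,0,-0.04],0],
  [[0,0.04,-0.04],0],
  [[0,0.04,-0.03],0],
  [[0,0,0],0],
])

```text
time: 54.68
tool_pos: [0.3678, -0.1237, 0.226]
tool_rot: [-3.127, -0.008, 0.013]
contact_force: [1.1, 0.1, 0.5]
opening: 0.0734
```

```bash
python3 - <<'E'
from h import *
im=eyes.read_camera("top"); cv2.imwrite("pics/t9.png",cv2.resize(im[115:335,50:480,::-1],None,fx=1.85,fy=1.85,interpolation=cv2.INTER_CUBIC))
im2=eyes.read_camera("scene"); cv2.imwrite("pics/s9.png",cv2.resize(im2[80:340,100:440,::-1],None,fx=2.3,fy=2.3,interpolation=cv2.INTER_CUBIC))
plan([(.4,-.2,.2,0)])
E
```

```text
t 54.77 at [ 0.3663 -0.121   0.2237] rpy [-3.1234 -0.0025  0.0151] open 0.0731 axis [ 0.0022  0.0182 -0.9998]
[[[0.016,0.04,0.011],0.008],[[0.017,0.04,0.011],0.008]]
```

View pics/t9.png

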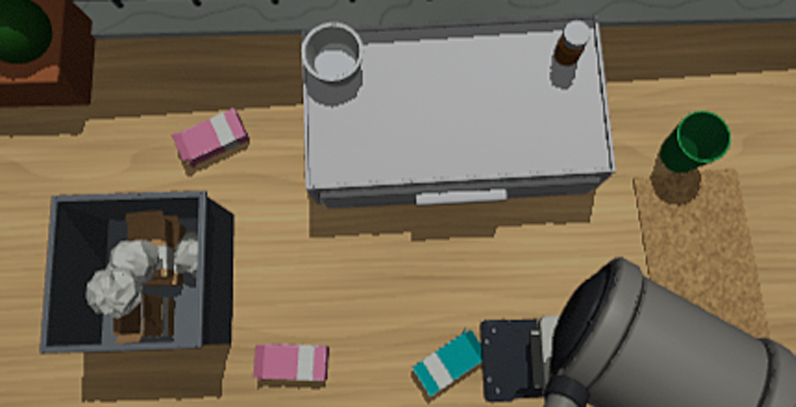

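View pics/s9.png

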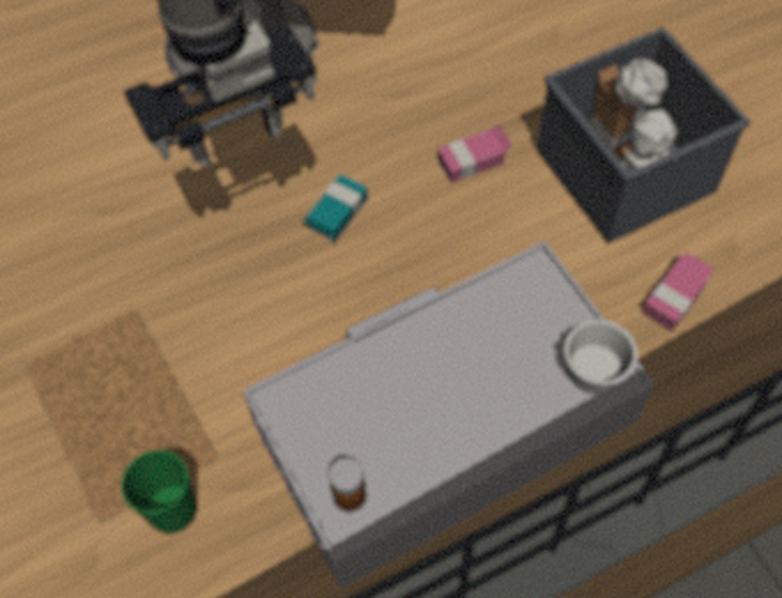

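```bash
python3 - <<'E'
from h import *
im=eyes.read_camera("top")
cv2.imwrite("pics/l.png",cv2.resize(im[195:235,205:395,::-1],None,fx=4,fy=4,interpolation=cv2.INTER_CUBIC))
cv2.imwrite("pics/b.png",cv2.resize(im[210:315,65:185,::-1],None,fx=5,fy=5,interpolation=cv2.INTER_CUBIC))
t,s=cam("top"),cam("scene")
print(tri(t,(111.1,271.8),s,(379.1,115.7)),tri(t,(121.9,254.5),s,(384.8,137.8)))
E
```

```text
(array([0.452 , 0.3869, 0.1504]), np.float64(0.0011046617970530618)) (array([0.4963, 0.3886, 0.0958]), np.float64(0.00316400491042581))
```

View pics/l.png

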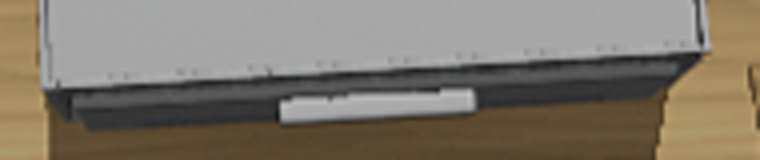

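View pics/b.png

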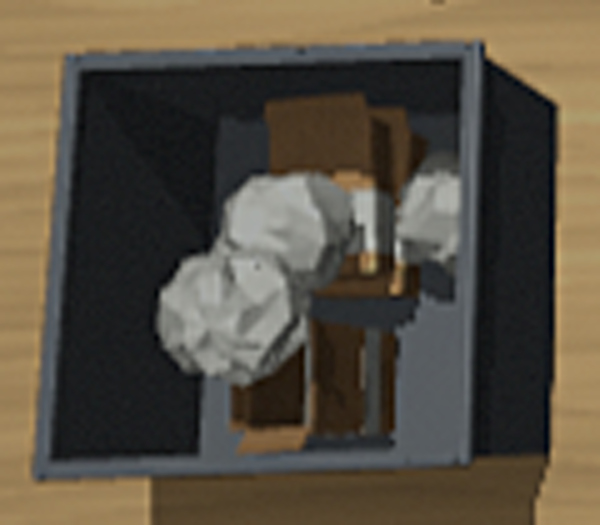

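The drawer looks home, with its lip just in front of the shelf edge. One problem: a ball at about (230,315) sits on top of the standing tall carton. Its centre triangulates to z≈0.15, right on the rim limit. I'll nudge it sideways into the empty left part of the bin.

```bash
python3 - <<'E'
from h import *
c=cam("top"); D=lambda u,v:(205+u/4,195+v/4)
a,b=onz(c,D(45,88),.108),onz(c,D(708,52),.108); m=(a+b)/2
for z,p in [(.084,[(281,98),(475,88)]),(.072,[(283,124),(476,112)])]:
    q=np.mean([onz(c,D(*k),z) for k in p],0); print(z,q)
print("rim front",a,b,"at pull",a+(b-a)*((-.036-a[1])/(b[1]-a[1])))
plan([(.42,.1,.23,0),(.45,.315,.23,0),(.45,.315,.135,0)])
E
```

```text
0.084 [ 0.5741 -0.0334  0.084 ]
0.072 [ 0.5609 -0.0345  0.072 ]
rim front [0.5773 0.1648 0.108 ] [ 0.5889 -0.2291  0.108 ] at pull [ 0.5832 -0.036   0.108 ]
t 54.83 at [ 0.3659 -0.1204  0.2231] rpy [-3.1225 -0.001   0.0162] open 0.0737 axis [ 0.0007  0.0191 -0.9998]
[[[0.012,-0.044,-0.001],0.003],[[0.011,-0.044,-0.001],0.003],[[0.011,-0.044,-0.001],0.003],[[0.011,-0.044,-0.001],0.003],[[0.011,-0.044,-0.001],0.003],[[0.008,-0.054,0.001],0.0],[[0.008,-0.054,0.001],0.0],[[0.008,-0.054,0.001],0.0],[[0.008,-0.054,0.001],0.0],[[-0.0,0.001,0.047],0.0]]
[[[-0.0,0.001,0.047],0.0]]
```

The lip's outer edge is at x=.561 against an expected .559, so the drawer is home.

Emit:
carry_out([
  [[0.012,-0.035,-0.001],0],
  [[0.012,-0.046,-0.001],0],
  [[0.011,-0.046,-0.001],0],
  [[0.011,-0.046,-0.001],0],
  [[0.01,-0.048,0],0],
  [[0.008,-0.054,0],0],
  [[0.008,-0.054,0],0],
  [[0.008,-0.05,0],0],
  [[0.006,-0.04,0],0],
  [[0,0,0],0],
], fingers=1)

```text
time: 56.08
tool_pos: [0.4344, 0.3238, 0.222]
tool_rot: [-3.123, 0.023, 0.029]
contact_force: [-0.6, -0.2, 0.1]
opening: 0.0
```

```bash
python3 - <<'E'
from h import *
plan([(.45,.315,.22,0),(.45,.315,.138,0)])
E
```

```text
t 56.08 at [0.4344 0.3238 0.222 ] rpy [-3.1233  0.0226  0.0287] open 0.0000 axis [-0.0231  0.0176 -0.9996]
[[[0.015,0.009,0.001],0.029],[[0.001,0.001,0.041],0.0],[[0.001,0.001,0.041],0.0]]
```

Emit:
carry_out([
  [[0.015,0.014,0],0.02],
  [[0.001,0.003,0.041],0],
  [[0.001,0,0.04],0],
  [[0,0,0],0],
])

```text
time: 56.58
tool_pos: [0.4507, 0.304, 0.1369]
tool_rot: [-3.126, 0.025, 0.005]
contact_force: [-0.5, 2.6, -0.7]
opening: 0.0001
```

```bash
python3 - <<'E'
from h import *
plan([(.45,.395,.138,0)])
E
```

```text
t 56.58 at [0.4507 0.304  0.1369] rpy [-3.1256  0.0249  0.0047] open 0.0001 axis [-0.0249  0.0158 -0.9996]
[[[-0.0,-0.046,0.0],0.002],[[-0.0,-0.046,0.0],0.002]]
```

Emit:
carry_out([
  [[0,-0.015,0],0],
  [[0,-0.015,0],0],
  [[0,-0.015,0],0],
  [[0,-0.015,0],0],
  [[0,-0.015,0],0],
  [[0,-0.01,0],0],
  [[0,0,-0.03],0],
  [[0,0.02,-0.05],0],
  [[0,0.05,-0.02],0],
  [[0,0.05,0],0],
])

```text
time: 57.82
tool_pos: [0.4546, 0.2748, 0.243]
tool_rot: [-3.125, 0.019, 0.011]
contact_force: [1.3, -0.1, 0.4]
opening: 0.0003
```

Emit:
carry_out([
  [[0,0.06,0],0],
  [[0,0.06,0],0],
  [[0,0.06,0],0],
  [[0,0,0],0],
  [[0,0,0],0],
])

```text
time: 58.45
tool_pos: [0.457, 0.0879, 0.2412]
tool_rot: [-3.126, 0.016, 0.007]
contact_force: [0.6, 0.4, 0.7]
opening: 0.0006
```

```bash
python3 - <<'E'
from h import *
im=eyes.read_camera("top"); cv2.imwrite("pics/b2.png",cv2.resize(im[210:315,65:185,::-1],None,fx=5,fy=5,interpolation=cv2.INTER_CUBIC))
im2=eyes.read_camera("scene"); cv2.imwrite("pics/sb2.png",cv2.resize(im2[85:190,325:430,::-1],None,fx=5,fy=5,interpolation=cv2.INTER_CUBIC))
E
```

```text
(no output)
```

View pics/b2.png

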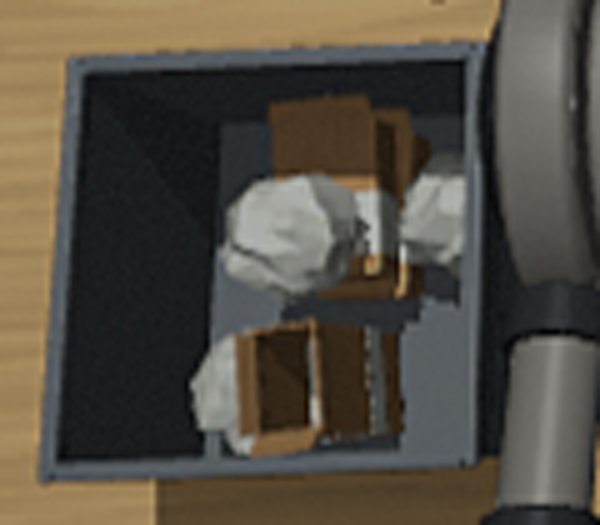

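View pics/sb2.png

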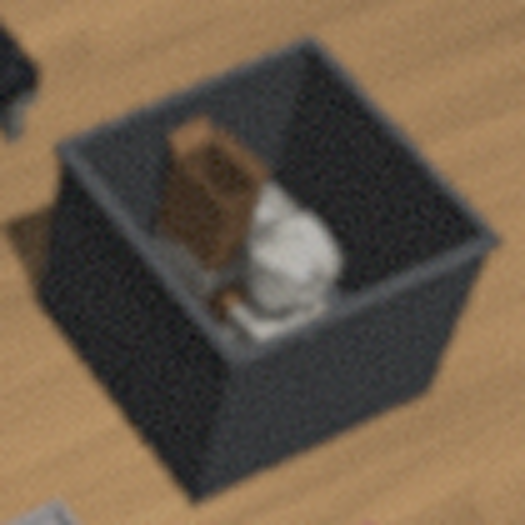

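The ball dropped to the bin floor beside the standing carton, at about (215,400) in the crop. Everything is now below the rim and the bin is upright. Handing in.

```bash
python3 - <<'E'
from h import *
im=eyes.read_camera("top"); cv2.imwrite("pics/fin.png",im[:,:,::-1])
s,p,y=st(); print(s["time"],p,s["contact_force"])
print(order.hand_in())
E
```

```text
58.6 [0.4569 0.0888 0.2411] [0.68   0.7589 0.3108]
the job is handed in; nothing more can be done
None
```

View pics/fin.png

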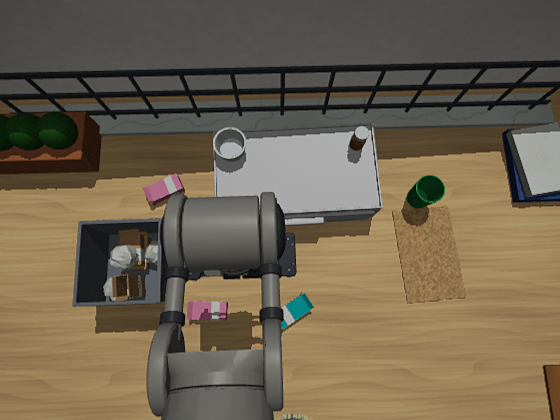

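The job was handed in at 58.6 s of the 210 s allowed; no verdict was reported. All three leaflets and all three brown cartons are in the bin. The pill case and the pillbox are in the drawer, flat, lids up and side by side, and the drawer is pushed home.

**Last checks**
- **Bin:** One leaflet had come to rest on the standing tall carton with its centre at z≈0.150, right on the rim limit. I nudged it down to the bin floor. By eye, the pictures afterwards show everything below the rim and the bin upright; I did not measure the heights again.
- **Drawer:** I pushed it until it met about 23 N at a hard stop. The lip then measured x = 0.561 m against an expected 0.559 m for fully home. That 2 mm gap is within the camera calibration error. I could not see the boxes once it was shut.
- **Other items:** The ramekin, vial and cup are standing at their starting pixels in the last picture. The pink and turquoise look-alikes were left alone, and the robot was touching nothing.

**Tool tilt:** The tool slowly tilted to about 0.33 rad during the run. I brought it back by pressing the open fingertips against the shelf's front edge; the highest wrist reading I saw was about 78 N, below the 120 N limit. The interface does not list contact forces on the gripper's body, so I could not check the 40 N limit on them.

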